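Lid the jars and shut them in the counter case

TASK

Slide the glass top of the display case fully open, take lids from the pile and put one on every open amber jar so that it sits seated and level on the rim, and stand all the lidded jars upright on the floor of the case's front compartment. Then slide the glass top fully shut. Leave the bottles and the roll of tape alone; spare lids may stay where they are.

Things in the scene. Friction and masses are not known exactly. Their poses are not given: they have to be found in the camera images.
- case: Fixed display case, front (its -x) to the robot. Origin: centre of the underside of its open front compartment: inside x -75 to +75, y -142 to +142 mm, floor 6 mm above the origin; walls 6 mm thick, 70 mm tall, front one glass. Behind (x 75 to 240 mm) a solid dark rear half, 70 mm tall. Yaw varies a little.
- top (a joint): Sliding glass top of the compartment: 0 = shut, 0.15 m = fully open; slides along the case's +x (away from the robot) over the rear half; 1.5 N friction, stays where left. Pane 162 x 294 x 6 mm, upper face 79 mm above the case's origin. May start up to 30 mm ajar.
- top_grip (a point): Grip point of the sliding top's handle, moving with it: a black bar 14 mm thick (case x), 70 mm long (case y), standing 28 mm above the pane (upper edge 107 mm over the counter); the point lies 10 mm below its upper edge, 45 mm nearer the robot than the pane's centre. Pinch from above across its thickness.
- jar_1: Open empty amber glass jar, round, 58 mm outside, 45 mm tall, wall 5 mm (mouth 48 mm), floor 6 mm, about 120 g. Origin: centre of its underside, z up. Stands on the counter; three or four jars are present (absent: None).
- jar_2: Open empty amber glass jar, round, 58 mm outside, 45 mm tall, wall 5 mm (mouth 48 mm), floor 6 mm, about 120 g. Origin: centre of its underside, z up. Stands on the counter; three or four jars are present (absent: None).
- jar_3: Open empty amber glass jar, round, 58 mm outside, 45 mm tall, wall 5 mm (mouth 48 mm), floor 6 mm, about 120 g. Origin: centre of its underside, z up. Stands on the counter; three or four jars are present (absent: None).
- jar_4: Open empty amber glass jar, round, 58 mm outside, 45 mm tall, wall 5 mm (mouth 48 mm), floor 6 mm, about 120 g. Origin: centre of its underside, z up. Stands on the counter; three or four jars are present (absent: None).
- lid_1: Loose black jar lid, 30 g, 17 mm tall: disc 52 mm across, 9 mm thick, grey-topped, over a tapered plug 43 mm across, 8 mm tall. Origin: centre of the plug's underside, z up. Fits any jar: seated, the disc lies on the rim, origin 37 mm above the jar's. At the start piled on the coaster, plug down, lid_5 on top, 17 mm apart (8 mm gap between discs).
- lid_2: Loose black jar lid, 30 g, 17 mm tall: disc 52 mm across, 9 mm thick, grey-topped, over a tapered plug 43 mm across, 8 mm tall. Origin: centre of the plug's underside, z up. Fits any jar: seated, the disc lies on the rim, origin 37 mm above the jar's. At the start piled on the coaster, plug down, lid_5 on top, 17 mm apart (8 mm gap between discs).
- lid_3: Loose black jar lid, 30 g, 17 mm tall: disc 52 mm across, 9 mm thick, grey-topped, over a tapered plug 43 mm across, 8 mm tall. Origin: centre of the plug's underside, z up. Fits any jar: seated, the disc lies on the rim, origin 37 mm above the jar's. At the start piled on the coaster, plug down, lid_5 on top, 17 mm apart (8 mm gap between discs).
- lid_4: Loose black jar lid, 30 g, 17 mm tall: disc 52 mm across, 9 mm thick, grey-topped, over a tapered plug 43 mm across, 8 mm tall. Origin: centre of the plug's underside, z up. Fits any jar: seated, the disc lies on the rim, origin 37 mm above the jar's. At the start piled on the coaster, plug down, lid_5 on top, 17 mm apart (8 mm gap between discs).
- lid_5: Loose black jar lid, 30 g, 17 mm tall: disc 52 mm across, 9 mm thick, grey-topped, over a tapered plug 43 mm across, 8 mm tall. Origin: centre of the plug's underside, z up. Fits any jar: seated, the disc lies on the rim, origin 37 mm above the jar's. At the start piled on the coaster, plug down, lid_5 on top, 17 mm apart (8 mm gap between discs).
- coaster: Round cork coaster fixed on the counter, 64 mm across, 6 mm thick, on which the pile of lids stands. Origin: centre of its underside.
- dropper: Bystander, to be left alone: small round black bottle with a blue cap, 38 mm across, 110 mm tall. Origin: centre of its underside.
- lotion: Bystander, to be left alone: white round bottle with a green cap, 48 mm across, 140 mm tall. Origin: centre of its underside.
- tape: Bystander, to be left alone: flat round roll of white paper tape lying flat, 68 mm across, 20 mm tall. Origin: centre of its underside.
Mind the look-alikes: they are no part of the job. Leave any brown or yellow look-alike of the lid_5 alone. Leave any grey look-alike of the jar_3 alone.

How it is judged:
By the outcome, as a careful person would: the job done as asked, in the order asked, and still so for the second after the job is handed in, with the robot touching nothing.
Of jar_1, jar_2, jar_3, jar_4 only 3 to 4 are there at a start; the rules pass over those that are not, and their reading is None.
At some moment in a run one of jar_1, jar_2, jar_3, jar_4 may be knocked a few centimetres aside while the robot is not near it.
It also fails if it takes over 210 s, if anything falls off the work surface, if the arm or the gripper's body presses on something with over 40 N, if the wrist force passes 120 N, or if a joint passes its speed limit or range.

ROBOT

A 7-joint arm with a two-finger parallel gripper is mounted at the origin on the work surface. World frame = base frame: x ahead of the robot, y to its left, z up, the work surface at z = 0. Lengths are in m, angles in rad, forces in N, time in s.
With the tool pointing down it reaches from about 0.4 to 0.85 m from the base axis. Payload 10.4 kg.
Tool frame: the origin (TCP) lies at the very end of the fingers, on their centre line; the grasp point (between the pads) lies 19 mm behind it; z points along the fingers, y is the line along which they close (so a half turn about z gives the same grasp; the last joint's range is limited). The gripper opens to 87 mm and grips with 3 to 60 N. Pads are 19 mm wide; open, the fingers measure 117 mm over their backs; the gripper's body (75 mm by 190 mm) begins 51 mm behind the grasp point.
Start: joints at [1.303, 0.332, -0.065, 1.46, 0.022, 1.35, -0.088], TCP at [0.151, -0.606, 0.223] pointing down, gripper open.
Joint ranges: [-2.6, 2.6], [-0.5, 2.12], [-1.47, 1.34], [0.16, 2.42], [-1.27, 4.41], [0.06, 2.06], [-2.6, 2.6]. Speed limits (rad/s): [2.22, 2.22, 2.79, 2.79, 3.14, 3.14, 3.14].

INTERFACE

Orientations are given as a unit quaternion [x, y, z, w].
In Python, from bench import * gives the robot as it stands.
- The arm moves only by the tool carry_out, never from a script. Its argument "deltas" is a list of rows, each an object with "hand": the finger opening in mm, from 0 to 87; "dp": the shift along the tool's x, y, z each as a share of 250 mm, from -1 to 1, a list of three; "spin": the turn about the tool's z as a share of pi rad, from -1 to 1. In form: [{"hand": hand, "dp": [dx, dy, dz], "spin": spin}, ...]. A call has 1 to 20 rows; each row is the pose to reach, as a shift and turn from the pose commanded when the call began, along the tool's axes at that moment, turning the shorter way round; what a row does not reach only later rows make up. A row lasts 1/10 s, in which the tool goes at most 50 mm and 8.59 degrees, less where a joint would pass 70% of its speed; a pose out of reach is approached as far as the arm can. A call with a number of a shift or a turn outside -1 to 1 is refused whole. A call with a gripper value outside its range is refused whole. The fingers move at their own pace and stop on an object; "force" is the grip in N (left out, the last holds). Time passes only in rows, so rows that repeat a pose let the fingers close. It gives the time, the measured TCP pose, the force, the opening and the grip force at its end, in the units of the state.
- read_state(): the state, without advancing time (a new reading comes with each control period).
- camera(name): name is "scene" or "side" or "wrist"; returns the picture (480x640x3 uint8, red, green, blue); there is no depth.
- get_calibration(name): a dict with "fx", "fy", "cx", "cy" (pixels), "R" (3x3) and "t" (3): a world point X has camera coordinates R X + t; the wrist camera has in their place "mount" (4x4, takes a point from camera to tool coordinates, whose origin is the TCP and whose axes are the flange's). Camera axes: x right, y down, z forward; pixel columns grow to the right and rows downward; lengths in m; the calibration is good to about 2 mm. A picture is of the moment at which its call begins: read the wrist's pose just before it. get_calibration takes no time and is no camera call.
- close_job(): hands the job in; it is judged then, once.
The state is a dict: "time": time; "joint_positions": joint angles; "joint_vel": joint speeds; "joint_torque": joint torques, N m; "ee_pos": TCP position; "eef_rot": TCP orientation; "ft_force": force on the tool from outside, world axes, zero at the start; "torque": the same for the moment, N m; "width": finger opening in m; "grip_force": force on a finger pad.
Only numpy, scipy, OpenCV 4.12 (cv2) and the standard library are available. Lean on these libraries where they do the work, as an engineer would, in place of code of your own. Each camera call takes 0.05 s, during which the arm holds its last target. There are 200 camera calls.

## Working session

There is one attempt and no reset: what is moved stays moved. The work goes in short steps, Python scripts to look and compute and a tool call to move; the robot and the scene stay as the last step left them, time stands still between calls to the robot, and variables do not carry over. Pictures are saved under pics/ and viewed, at most 14 in all, crops included, and the job is handed in when it is done.

Besides the shell and the picture viewer there is one more tool, called after "Request:" as name([rows], argument=value, ...), one row to a line, values as JSON. carry_out: Moves the arm, as the interface text tells. Its arguments: {"type":"object","properties":{"deltas":{"type":"array","items":{"type":"object","properties":{"hand":{"type":"number"},"dp":{"type":"array","items":{"type":"number","minimum":-1,"maximum":1}},"spin":{"type":"number","minimum":-1,"maximum":1}}}},"force":{"type":"number"}},"required":["deltas"]}

```bash
mkdir -p pics; ls; python3 - <<'E'
from bench import *
import cv2,numpy as np
s=read_state();print(s)
for n in("scene","side","wrist"):
    print(n,get_calibration(n))
    im=camera(n);cv2.imwrite(f"pics/{n}0.png",im[:,:,::-1])
E
```

```text
pics
{'time': 0.0, 'joint_positions': array([ 1.30339016,  0.33287452, -0.06470459,  1.46095132,  0.02158877,
        1.3499068 , -0.08848889]), 'joint_vel': array([-0.00010765, -0.00229975,  0.00142844,  0.00143696,  0.00067641,
        0.00024954,  0.00024313]), 'joint_torque': array([ 1.47778819e-04, -6.23255754e+01,  2.46335648e-02, -3.89891589e+01,
       -6.15040166e-02,  3.98634619e-02,  1.65553897e-04]), 'ee_pos': array([ 0.15138423, -0.60598103,  0.22174753]), 'eef_rot': array([ 9.92515745e-01,  1.22114593e-01, -1.15627887e-04, -7.13150548e-04]), 'ft_force': array([ 0.42613355, -0.31479151, -0.20563527]), 'torque': array([-0.01840202, -0.0276877 ,  0.00366775]), 'grip_force': 0.0, 'width': 0.08741301099567379}
scene {'fx': 462.1222553518375, 'fy': 462.1222553518375, 'cx': 323.7771290174435, 'cy': 235.46666808809442, 'R': array([[-0.14627951,  0.98923732,  0.00343917],
       [ 0.55191523,  0.08449647, -0.8296083 ],
       [-0.82097009, -0.11945657, -0.55833524]]), 't': array([ 0.05607285, -0.18969542,  1.47407157])}
side {'fx': 582.2350885607389, 'fy': 582.2350885607389, 'cx': 319.11877357794896, 'cy': 254.37427463111703, 'R': array([[-0.8551885 , -0.51797475, -0.01883576],
       [-0.34279919,  0.59247947, -0.72901083],
       [ 0.388769  , -0.6169848 , -0.68424295]]), 't': array([0.40410679, 0.2066472 , 1.15623839])}
wrist {'fx': 417.76060230157105, 'fy': 417.76060230157105, 'cx': 328.3873503016125, 'cy': 240.73639760880044, 'mount': array([[ 2.12239759e-05, -9.66550627e-01, -2.56475894e-01,
         6.99037565e-02],
       [ 9.99999984e-01, -2.43503358e-05,  1.74518576e-04,
        -1.49952605e-04],
       [-1.74926313e-04, -2.56475894e-01,  9.66550612e-01,
        -1.62077940e-01],
       [ 0.00000000e+00,  0.00000000e+00,  0.00000000e+00,
         1.00000000e+00]])}
```

View pics/scene0.png

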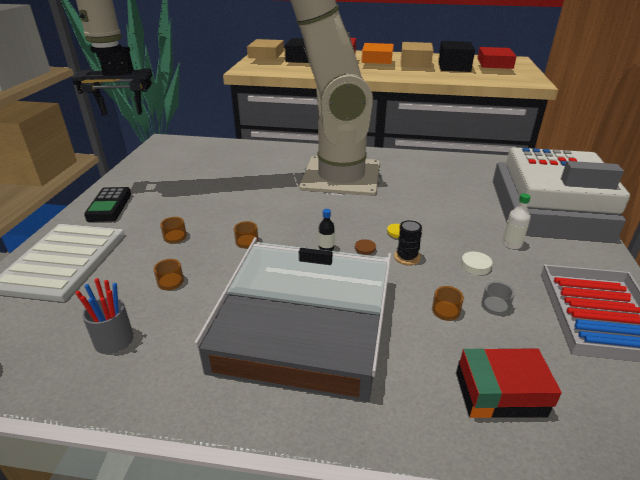

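View pics/side0.png

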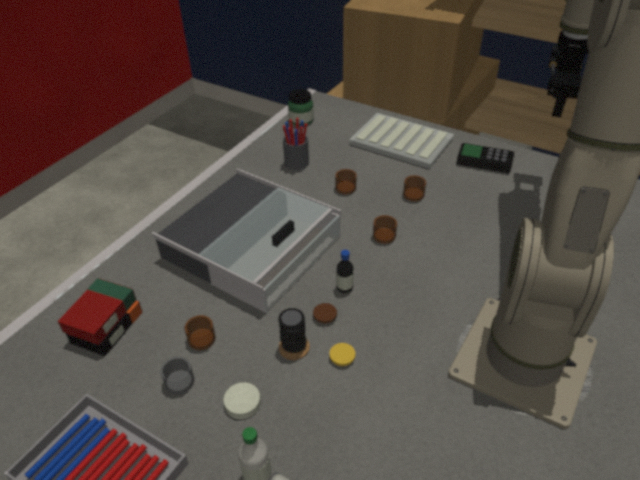

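The scene view shows 4 amber jars at (174,230), (246,235), (169,275) and (448,303). The lid pile is at (409,242), the case handle at (316,256), and the grey jar at (497,298). The brown and yellow lids, tape, dropper and lotion are bystanders. The side view agrees, with jars at (346,182), (414,188), (384,230) and (200,333), and the pile at (292,330).

```bash
cat > h.py <<'E'
from bench import *
import cv2,numpy as np
from scipy.spatial.transform import Rotation as Rn
C={n:get_calibration(n) for n in("scene","side","wrist")}
def cam(n,s=None):
    c=C[n]
    if n!="wrist": return c["R"].T, -c["R"].T@c["t"],c
    T=Rn.from_quat(s["eef_rot"]).as_matrix();m=c["mount"]
    return T@m[:3,:3], T@m[:3,3]+s["ee_pos"],c
def ray(n,uv,s=None):
    Rw,o,c=cam(n,s);d=Rw@np.array([(uv[0]-c["cx"])/c["fx"],(uv[1]-c["cy"])/c["fy"],1]);return o,d/np.linalg.norm(d)
def plane(n,uv,z,s=None):
    o,d=ray(n,uv,s);return o+d*(z-o[2])/d[2]
def proj(n,X,s=None):
    Rw,o,c=cam(n,s);p=Rw.T@(np.array(X)-o);return c["fx"]*p[0]/p[2]+c["cx"],c["fy"]*p[1]/p[2]+c["cy"]
def tri(rays):
    A=sum(np.eye(3)-np.outer(d,d) for o,d in rays);b=sum((np.eye(3)-np.outer(d,d))@o for o,d in rays)
    X=np.linalg.solve(A,b);return X,max(np.linalg.norm((np.eye(3)-np.outer(d,d))@(X-o)) for o,d in rays)
def blobs(im,lo,hi,amin=60,k=5):
    hsv=cv2.cvtColor(im,cv2.COLOR_RGB2HSV);m=cv2.inRange(hsv,np.array(lo),np.array(hi))
    m=cv2.morphologyEx(m,cv2.MORPH_CLOSE,np.ones((k,k)))
    cs,_=cv2.findContours(m,cv2.RETR_EXTERNAL,cv2.CHAIN_APPROX_NONE)
    return [c[:,0,:] for c in cs if cv2.contourArea(c)>amin]
def shot(n,f=None):
    s=read_state();im=camera(n)
    if f: cv2.imwrite(f"pics/{f}.png",im[:,:,::-1])
    return im,s
E
python3 - <<'E'
from h import *
P={}
for n in("scene","side"):
    im=cv2.imread(f"pics/{n}0.png")[:,:,::-1].copy()
    print(n)
    for c in blobs(im,(3,120,50),(18,255,255)):
        m=cv2.moments(c);u=(m["m10"]/m["m00"],m["m01"]/m["m00"]);x,y,w,h=cv2.boundingRect(c)
        q=plane(n,u,.022); print("am",np.round(u,1),(x,y,w,h),cv2.contourArea(c),np.round(q,3))
    hsv=cv2.cvtColor(im,cv2.COLOR_RGB2HSV)
E
python3 - <<'E'
from h import *
for n,us in {"scene":{"handleTL":(302,248),"hTR":(333,250),"paneTL":(256,243),"paneTR":(391,250),"backL":(205,355),"backR":(380,372)}}.items():
    for k,u in us.items(): print(k,np.round(plane(n,u,{"h":.107,"p":.076,"b":.07}[k[0]]),3))
# handle: scene/side ; pile top ; approximate correspondence
for k,a,b in(("handle",(316,255),(284,233)),("piletop",(410,226),(292,316)),("coaster",(408,256),(293,347))):
    X,e=tri([ray("scene",a),ray("side",b)]);print(k,np.round(X,3),round(e,4))
a=cv2.imread("pics/scene0.png")[190:330,150:520];b=cv2.imread("pics/side0.png")[160:370,140:440]
cv2.imwrite("pics/z0.png",cv2.resize(a,None,fx=2.1,fy=2.1,interpolation=cv2.INTER_CUBIC))
cv2.imwrite("pics/z1.png",cv2.resize(b,None,fx=2.6,fy=2.6,interpolation=cv2.INTER_CUBIC))
E
```

```text
scene
am [ 23.1 473.8] (0, 465, 52, 15) 435.5 [ 1.036 -0.332  0.022]
am [481.  411.8] (470, 400, 25, 18) 213.0 [0.837 0.32  0.022]
am [285.2 375.3] (209, 355, 151, 42) 2476.5 [ 0.813 -0.004  0.022]
am [467.3 371.2] (460, 352, 14, 32) 72.5 [0.757 0.307 0.022]
am [507.9 399.5] (484, 349, 48, 58) 162.0 [0.807 0.367 0.022]
am [447.4 302.6] (433, 286, 31, 35) 798.5 [0.583 0.286 0.022]
am [168.4 274. ] (154, 259, 30, 31) 694.0 [ 0.58  -0.319  0.022]
am [407.1 259.7] (395, 252, 25, 13) 118.5 [0.447 0.204 0.022]
am [365.  246.6] (355, 240, 21, 15) 220.5 [0.409 0.104 0.022]
am [245.2 233.4] (234, 221, 24, 27) 463.0 [ 0.397 -0.197  0.022]
am [173.1 229.4] (161, 217, 25, 26) 502.5 [ 0.408 -0.383  0.022]
am [ 32.7 143.3] (0, 101, 77, 85) 5192.0 [-0.043 -1.1    0.022]
am [376.9  53.2] (361, 43, 33, 25) 607.0 [-1.621  0.028  0.022]
am [416.2  57.5] (401, 42, 32, 29) 574.5 [-1.549  0.261  0.022]
am [265.2  50.4] (248, 40, 38, 24) 515.0 [-1.585 -0.655  0.022]
am [597.6  89.4] (535, 0, 105, 247) 14944.5 [-1.045  1.1    0.022]
side
am [295.5 352.9] (281, 342, 27, 17) 96.5 [0.387 0.231 0.022]
am [ 86.4
[... 194 characters left out ...]
60, 296, 27, 24) 136.5 [0.858 0.366 0.022]
am [121.1 306.3] (86, 290, 56, 33) 381.5 [0.777 0.316 0.022]
am [384.4 228.9] (374, 216, 22, 27) 459.0 [ 0.403 -0.193  0.022]
am [413.9 188. ] (404, 176, 21, 25) 378.5 [ 0.41  -0.38   0.022]
am [345.4 181.1] (336, 170, 20, 24) 354.0 [ 0.582 -0.317  0.022]
am [416.3  57.1] (331, 0, 168, 128) 15427.5 [ 0.73  -1.104  0.022]
am [79.6 73.8] (0, 0, 191, 196) 24081.0 [ 1.711 -0.41   0.022]
handleTL [ 0.555 -0.021  0.107]
hTR [0.552 0.044 0.107]
paneTL [ 0.509 -0.134  0.076]
paneTR [0.49  0.164 0.076]
backL [ 0.83  -0.134  0.07 ]
backR [0.822 0.156 0.07 ]
handle [0.557 0.009 0.094] 0.0002
piletop [0.41  0.203 0.091] 0.0009
coaster [0.408 0.209 0.004] 0.0005
```

View pics/z0.png

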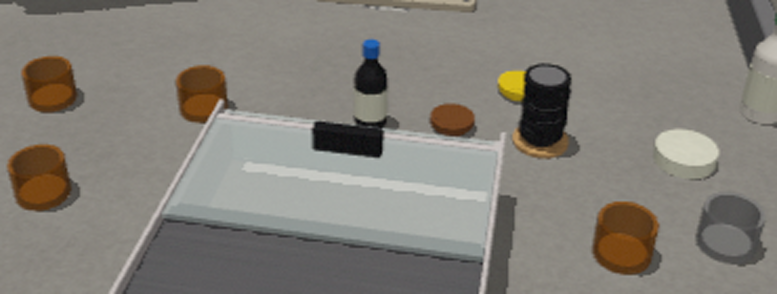

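View pics/z1.png

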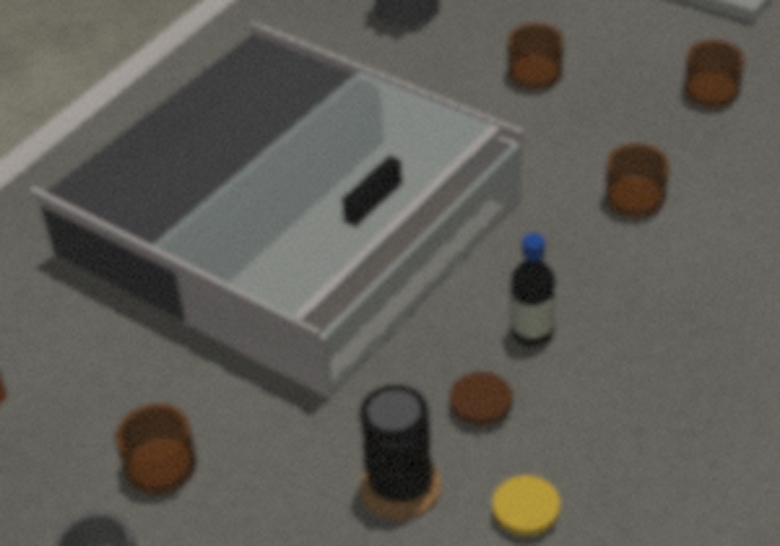

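The zooms show the pile's grey top at scene (409,226) and the coaster under it. The brown and yellow lids lie loose nearby, and the case yaw is a small positive angle. I'll take the wrist camera over the handle.

```bash
cat >> h.py <<'E'
def yawof(s): 
    R=Rn.from_quat(s["eef_rot"]).as_matrix();return np.arctan2(R[1,0],R[0,0])
def go(*goals):
    s=read_state();R=Rn.from_quat(s["eef_rot"]).as_matrix();y0=yawof(s)
    print("t",round(s["time"],1),"at",np.round(s["ee_pos"],4),"yaw",round(np.degrees(y0),1),"w",round(s["width"],4))
    for x,y,z,w in goals:
        d=R.T@(np.array([x,y,z])-s["ee_pos"])/.25
        sp=-((np.radians(w)-y0+np.pi)%(2*np.pi)-np.pi)/np.pi
        print((x,y,z,w),"dp",np.round(d,3),"spin",round(sp,4))
E
python3 -c "
from h import *
go((.53,.01,.30,93),(.3,-.35,.30,55))"
```

```text
t 0.1 at [ 0.1514 -0.6061  0.222 ] yaw 14.0 w 0.0872
(0.53, 0.01, 0.3, 93) dp [ 2.067 -2.024 -0.31 ] spin -0.4387
(0.3, -0.35, 0.3, 55) dp [ 0.825 -0.85  -0.311] spin -0.2276
```

Request:
carry_out([
  {"dp":[0.825,-0.85,-0.31],"spin":-0.228},
  {"dp":[0.825,-0.85,-0.31],"spin":-0.228},
  {"dp":[0.825,-0.85,-0.31],"spin":-0.228},
  {"dp":[0.825,-0.85,-0.31],"spin":-0.228},
  {"dp":[0.825,-0.85,-0.31],"spin":-0.228},
  {"dp":[0.825,-0.85,-0.31],"spin":-0.228},
  {"dp":[0.825,-0.85,-0.31],"spin":-0.228},
  {"dp":[0.825,-0.85,-0.31],"spin":-0.228},
  {"dp":[0.825,-0.85,-0.31],"spin":-0.228},
])

```text
schema error: expected keys hand, dp, spin
```

```bash
python3 -c "
from h import *
im,s=shot('wrist','w1')
go((.50,-.03,.30,93))"
```

```text
t 0.2 at [ 0.1514 -0.6062  0.2221] yaw 14.0 w 0.087
(0.5, -0.03, 0.3, 93) dp [ 1.911 -1.898 -0.31 ] spin -0.4387
```

Request:
carry_out([
  {"hand":87,"dp":[0.825,-0.85,-0.31],"spin":-0.228},
  {"hand":87,"dp":[0.825,-0.85,-0.31],"spin":-0.228},
  {"hand":87,"dp":[0.825,-0.85,-0.31],"spin":-0.228},
  {"hand":87,"dp":[0.825,-0.85,-0.31],"spin":-0.228},
  {"hand":87,"dp":[0.825,-0.85,-0.31],"spin":-0.228},
  {"hand":87,"dp":[0.825,-0.85,-0.31],"spin":-0.228},
  {"hand":87,"dp":[0.825,-0.85,-0.31],"spin":-0.228},
  {"hand":87,"dp":[0.825,-0.85,-0.31],"spin":-0.228},
  {"hand":87,"dp":[0.825,-0.85,-0.31],"spin":-0.228},
])

```text
time: 1.1
ee_pos: [0.2992, -0.3511, 0.2997]
eef_rot: [0.887, 0.462, -0.0, -0.0]
ft_force: [-0.9, 0.2, -0.0]
width: 0.0867
grip_force: 0.0
```

```bash
python3 -c "
from h import *
im,s=shot('wrist','w1')
go((.50,-.03,.30,93),(.50,-.06,.30,93))"
```

```text
t 1.1 at [ 0.299  -0.3513  0.2995] yaw 54.9 w 0.0871
(0.5, -0.03, 0.3, 93) dp [ 1.514 -0.08  -0.002] spin -0.2115
(0.5, -0.06, 0.3, 93) dp [ 1.416 -0.011 -0.002] spin -0.2115
```

Request:
carry_out([
  {"hand":87,"dp":[1.0,-0.02,0],"spin":-0.2115},
  {"hand":87,"dp":[1.0,-0.02,0],"spin":-0.2115},
  {"hand":87,"dp":[1.0,-0.02,0],"spin":-0.2115},
  {"hand":87,"dp":[1.0,-0.02,0],"spin":-0.2115},
  {"hand":87,"dp":[1.0,-0.02,0],"spin":-0.2115},
  {"hand":87,"dp":[1.0,-0.02,0],"spin":-0.2115},
])

```text
time: 1.75
ee_pos: [0.4417, -0.1374, 0.2997]
eef_rot: [0.684, 0.729, 0.001, -0.001]
ft_force: [0.0, -1.2, 0.4]
width: 0.0872
grip_force: 0.0
```

```bash
python3 -c "
from h import *
im,s=shot('wrist','w2')
go((.53,.0,.30,93))
for n in('w1','w2'): pass
a=np.hstack([cv2.imread('pics/w1.png'),cv2.imread('pics/w2.png')]);cv2.imwrite('pics/w12.png',cv2.resize(a,(800,300)))"
```

```text
t 1.8 at [ 0.4402 -0.1408  0.2996] yaw 93.4 w 0.0871
(0.53, 0.0, 0.3, 93) dp [ 0.541  0.392 -0.001] spin 0.002
```

View pics/w12.png

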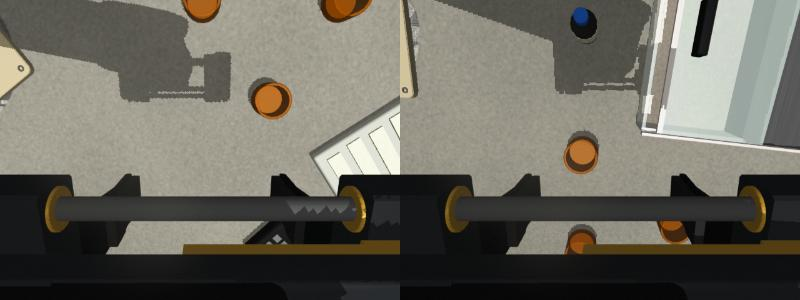

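Wrist view: the dropper cap, handle and jars show clearly, and up in the image is +y. I'll move to just short of the handle for a close look.

Request:
carry_out([
  {"hand":87,"dp":[0.47,0.4,0.3],"spin":0},
  {"hand":87,"dp":[0.47,0.4,0.3],"spin":0},
  {"hand":87,"dp":[0.47,0.4,0.3],"spin":0},
  {"hand":87,"dp":[0.47,0.4,0.3],"spin":0},
  {"hand":87,"dp":[0.47,0.4,0.3],"spin":0},
  {"hand":87,"dp":[0.47,0.4,0.3],"spin":0},
])

```text
time: 2.4
ee_pos: [0.5323, -0.0218, 0.2243]
eef_rot: [0.688, 0.725, -0.001, -0.001]
ft_force: [-0.5, -0.3, 0.0]
width: 0.0868
grip_force: 0.0
```

```bash
python3 -c "
from h import *
im,s=shot('wrist','w3');print(s['ee_pos'],yawof(s))
hsv=cv2.cvtColor(im,cv2.COLOR_RGB2HSV)
m=cv2.inRange(hsv,np.array((0,0,0)),np.array((180,255,40)));m[250:]=0
cs,_=cv2.findContours(m,cv2.RETR_EXTERNAL,cv2.CHAIN_APPROX_NONE)
for c in cs:
  if cv2.contourArea(c)>300:
    r=cv2.minAreaRect(c);print(np.round(cv2.boxPoints(r)),cv2.contourArea(c),np.round([plane('wrist',p,.107,s)[:2] for p in cv2.boxPoints(r)],4).tolist())
"
```

```text
[ 0.53226916 -0.0218152   0.22432495] 1.6229177224209634
[[134. 157.]
 [178. 140.]
 [196. 186.]
 [152. 203.]] 1530.5 [[0.4017, 0.0245], [0.431, 0.0367], [0.4415, 0.0073], [0.4115, -0.0056]]
[[355. 240.]
 [367. 139.]
 [390. 142.]
 [377. 243.]] 2156.5 [[0.5503, -0.0246], [0.5539, 0.0438], [0.5688, 0.0428], [0.5662, -0.0258]]
```

View pics/w3.png

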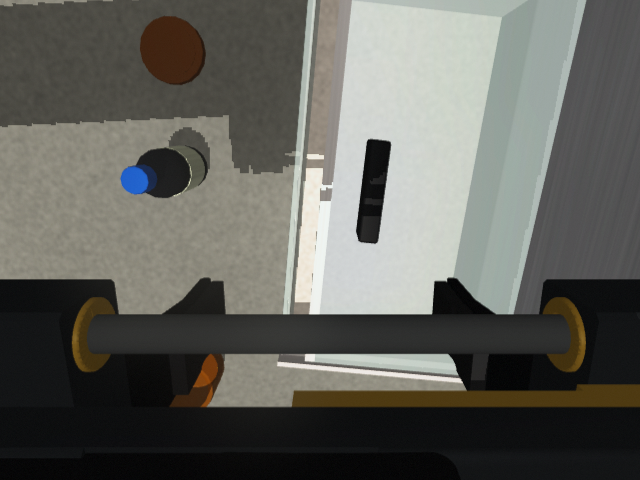

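```bash
python3 -c "
from h import *
a=plane('scene',(255.7,243.3),.073);b=plane('scene',(388,260.5),.073);print(a,b,np.degrees(np.arctan2(-(b-a)[0],(b-a)[1])))
a=plane('scene',(205,357),.07);b=plane('scene',(375,381),.07);print(a,b,np.degrees(np.arctan2(-(b-a)[0],(b-a)[1])))
im,s=shot('wrist')
for uv,z in (((285,355),.07),((315,30),.07),((173,50),.017)): print(uv,plane('wrist',uv,z,s))
# handle top face height: triangulate top edge ends scene/wrist
for k,a,b in (('top-y end',(299.5,249),None),):pass
hsv=cv2.cvtColor(im,cv2.COLOR_RGB2HSV);g=cv2.Canny(im,60,150)
L=cv2.HoughLinesP(g,1,np.pi/360,60,minLineLength=90,maxLineGap=8)
for l in L[:,0]:
  if l[1]<270 and l[3]<275 and abs(l[3]-l[1])>60:
    p,q=plane('wrist',l[:2],.073,s),plane('wrist',l[2:],.073,s);d=(q-p)*np.sign((q-p)[1]);print(l,np.round(p[:2],3),np.round(q[:2],3),round(np.degrees(np.arctan2(-d[0],d[1])),2))
go((.560,.0095,.14,87.5),(.560,.0095,.085,87.5))
"
```

```text
[ 0.50603238 -0.13610929  0.073     ] [0.52557948 0.15885791 0.073     ] -3.7913764858794643
[ 0.83420819 -0.13258577  0.07      ] [0.84088442 0.14886035 0.07      ] -1.3588677393929869
(285, 355) [ 0.50134211 -0.13809181  0.07      ]
(315, 30) [0.51585927 0.11395856 0.07      ]
(173, 50) [0.39826671 0.10424029 0.017     ]
[304 182 320   0] [0.512 0.009] [0.519 0.132] -2.94
[301 214 319   1] [ 0.511 -0.015] [0.518 0.131] -2.76
[377 241 390 149] [ 0.571 -0.034] [0.574 0.036] -3.15
[355 229 367 138] [ 0.553 -0.025] [0.557 0.043] -3.45
t 2.5 at [ 0.5324 -0.0221  0.2253] yaw 92.9 w 0.0871
(0.56, 0.0095, 0.14, 87.5) dp [0.121 0.117 0.341] spin 0.0302
(0.56, 0.0095, 0.085, 87.5) dp [0.121 0.117 0.561] spin 0.0302
```

Request:
carry_out([
  {"hand":50,"dp":[0.121,0.117,0.1],"spin":0.032},
  {"hand":50,"dp":[0.121,0.117,0.3],"spin":0.032},
  {"hand":50,"dp":[0.121,0.117,0.4],"spin":0.032},
  {"hand":50,"dp":[0.121,0.117,0.5],"spin":0.032},
  {"hand":50,"dp":[0.121,0.117,0.56],"spin":0.032},
  {"hand":50,"dp":[0.121,0.117,0.56],"spin":0.032},
  {"hand":5,"dp":[0.121,0.117,0.56],"spin":0.032},
  {"hand":5,"dp":[0.121,0.117,0.56],"spin":0.032},
  {"hand":5,"dp":[0.121,0.117,0.56],"spin":0.032},
  {"hand":5,"dp":[0.121,0.117,0.56],"spin":0.032},
  {"hand":5,"dp":[0.121,0.117,0.56],"spin":0.032},
  {"hand":5,"dp":[0.121,0.117,0.56],"spin":0.032},
], force=15)

```text
time: 3.7
ee_pos: [0.5604, 0.0122, 0.0854]
eef_rot: [0.723, 0.691, 0.0, 0.0]
ft_force: [-0.1, -0.1, 2.7]
width: 0.0139
grip_force: 15.0
```

```bash
python3 -c "
from h import *
go((.560,.0095,.085,87))
s=read_state();print(s['ft_force'],s['grip_force'])"
```

```text
t 3.7 at [0.5604 0.0122 0.0854] yaw 87.4 w 0.0139
(0.56, 0.0095, 0.085, 87) dp [-0.011 -0.001  0.002] spin 0.0021
[-0.06521857 -0.12241809  2.73055256] 14.999712326098233
```

Request:
carry_out([
  {"hand":5,"dp":[0,0.06,0],"spin":0},
  {"hand":5,"dp":[0,0.14,0],"spin":0},
  {"hand":5,"dp":[0,0.22,0],"spin":0},
  {"hand":5,"dp":[0,0.3,0],"spin":0},
  {"hand":5,"dp":[0,0.38,0],"spin":0},
  {"hand":5,"dp":[0,0.46,0],"spin":0},
  {"hand":5,"dp":[0,0.51,0],"spin":0},
  {"hand":5,"dp":[0,0.54,0],"spin":0},
  {"hand":5,"dp":[0,0.54,0],"spin":0},
])

```text
time: 4.6
ee_pos: [0.6908, 0.0059, 0.0849]
eef_rot: [0.723, 0.691, -0.005, -0.003]
ft_force: [-30.6, -3.1, 21.1]
width: 0.0167
grip_force: 14.9
```

Request:
carry_out([
  {"hand":5,"dp":[0,0.01,0],"spin":0},
  {"hand":5,"dp":[0,0.02,0],"spin":0},
  {"hand":5,"dp":[0,0.02,0],"spin":0},
])

```text
time: 4.9
ee_pos: [0.6949, 0.0057, 0.0849]
eef_rot: [0.723, 0.691, -0.005, -0.003]
ft_force: [-30.1, -2.5, 20.1]
width: 0.0249
grip_force: 14.9
```

The pane reached its stop (30 N reaction). I'll release the handle and lift straight up, then survey the pile.

Request:
carry_out([
  {"hand":60,"dp":[0,-0.03,0],"spin":0},
  {"hand":60,"dp":[0,-0.03,0],"spin":0},
  {"hand":60,"dp":[0,-0.03,0],"spin":0},
  {"hand":60,"dp":[0,-0.03,-0.1],"spin":0},
  {"hand":80,"dp":[0,-0.03,-0.3],"spin":0},
  {"hand":87,"dp":[0,-0.2,-0.5],"spin":0},
  {"hand":87,"dp":[0.1,-0.4,-0.6],"spin":0},
  {"hand":87,"dp":[0.3,-0.6,-0.6],"spin":0},
  {"hand":87,"dp":[0.4,-0.8,-0.6],"spin":0},
  {"hand":87,"dp":[0.4,-0.9,-0.6],"spin":0},
  {"hand":87,"dp":[0.4,-0.9,-0.6],"spin":0},
])

```text
time: 6.0
ee_pos: [0.4769, 0.1189, 0.2355]
eef_rot: [0.722, 0.692, 0.0, 0.001]
ft_force: [-0.1, -1.5, 0.8]
width: 0.0866
grip_force: 0.0
```

```bash
cat >> h.py <<'E'
def amber(n,im,s=None,lo=(3,120,50),amin=300):
    out=[]
    for c in blobs(im,lo,(18,255,255),amin):
        x,y,w,h=cv2.boundingRect(c)
        if min(x,y)<1 or x+w>639 or y+h>479: continue
        m=cv2.moments(c);u=(m["m10"]/m["m00"],m["m01"]/m["m00"]);out.append((u,(x,y,w,h)))
    return out
E
python3 - <<'E'
from h import *
im,s=shot('wrist','w4');print(s['ee_pos'],yawof(s))
hsv=cv2.cvtColor(im,cv2.COLOR_RGB2HSV)
go((.408,.207,.25,87))
im2,_=shot('scene','scene1')
for u,b in amber('scene',im2,amin=100): print(np.round(u,1),b,np.round(plane('scene',u,.022)[:2],3))
m=np.hstack([im,im2]);cv2.imwrite('pics/v4.png',cv2.resize(m,(800,300))[:,:,::-1])
E
```

```text
[0.47688743 0.11890216 0.23554071] 1.5293373031166406
t 6.0 at [0.4762 0.1194 0.2359] yaw 87.7 w 0.087
(0.408, 0.207, 0.25, 87) dp [ 0.339 -0.287 -0.057] spin 0.0038
[481.4 412.3] (470, 405, 25, 13) [0.838 0.321]
[285.3 375.4] (209, 355, 151, 42) [ 0.813 -0.003]
[469.9 375.5] (460, 352, 19, 44) [0.766 0.311]
[508.7 396.1] (484, 349, 42, 58) [0.8   0.369]
[447.3 302.6] (433, 286, 31, 35) [0.583 0.286]
[168.4 273.9] (154, 259, 30, 31) [ 0.58  -0.319]
[407.2 259.9] (395, 251, 25, 14) [0.448 0.205]
[365.  246.6] (355, 240, 21, 15) [0.409 0.104]
[245.2 233.4] (234, 221, 24, 27) [ 0.398 -0.197]
[173.1 229.4] (161, 217, 25, 26) [ 0.408 -0.383]
[421.1  56.4] (409, 43, 24, 28) [-1.58  0.29]
[265.4  49.8] (248, 40, 36, 24) [-1.6   -0.658]
```

View pics/v4.png

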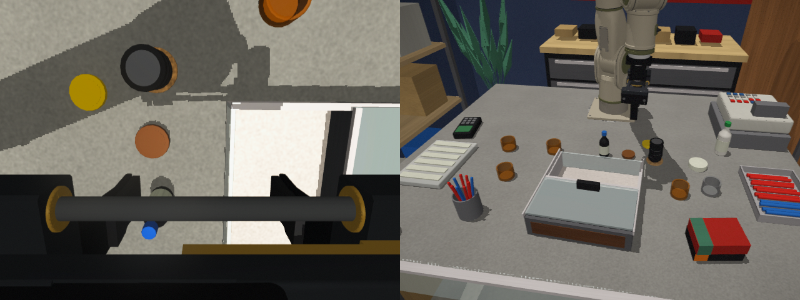

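The pane lies over the rear half, so the top is open. The pile top is at wrist (233,109). I'll measure the pile from directly above, using the camera over the object.

Request:
carry_out([
  {"hand":87,"dp":[0.05,-0.27,0.0],"spin":0.0},
  {"hand":87,"dp":[0.05,-0.27,0.0],"spin":0.0},
  {"hand":87,"dp":[0.05,-0.27,0.0],"spin":0.0},
  {"hand":87,"dp":[0.05,-0.27,0.0],"spin":0.0},
])

```text
time: 6.5
ee_pos: [0.4141, 0.131, 0.2356]
eef_rot: [0.723, 0.69, 0.0, 0.001]
ft_force: [1.0, -0.4, 0.4]
width: 0.087
grip_force: 0.0
```

```bash
cat >> h.py <<'E'
def stack(im,s,z=.091):
    "grey disc top nearest the straight-down pixel"
    g=cv2.medianBlur(cv2.cvtColor(im,cv2.COLOR_RGB2GRAY),5)
    hc=cv2.HoughCircles(g[:260],cv2.HOUGH_GRADIENT,1.2,30,param1=80,param2=25,minRadius=22,maxRadius=55)
    for c in (hc[0][:4] if hc is not None else []): print("circ",np.round(c,1),np.round(plane("wrist",c[:2],z,s),4),"R mm",round(1000*np.linalg.norm(plane("wrist",(c[0]+c[2],c[1]),z,s)-plane("wrist",c[:2],z,s)),1))
def ell(c): 
    h=cv2.convexHull(c.astype(np.int32));return cv2.fitEllipse(h)
E
python3 - <<'E'
from h import *
im,s=shot('wrist','w5');print(s['ee_pos'],yawof(s))
stack(im,s)
g=cv2.cvtColor(im,cv2.COLOR_RGB2GRAY)
m=(g<45).astype(np.uint8);m[255:]=0
for c in cv2.findContours(m,cv2.RETR_EXTERNAL,cv2.CHAIN_APPROX_NONE)[0]:
    if cv2.contourArea(c)>1500: print(ell(c),cv2.contourArea(c),plane('wrist',ell(c)[0],.086,s))
E
```

```text
[0.41414553 0.13097278 0.23555228] 1.5242223407352418
circ [211.8 157.8  29.9] [0.3327 0.1854 0.091 ] R mm 21.6
circ [318.6 123.   27.6] [0.4109 0.2059 0.091 ] R mm 19.5
circ [311.4 237.   26.3] [0.4011 0.1232 0.091 ] R mm 19.9
circ [539.4  10.2  34.4] [0.5608 0.2709 0.091 ] R mm 22.8
((612.3682861328125, 222.63720703125), (46.07373046875, 191.03411865234375), 9.886096000671387) 2887.5 [0.63080493 0.12249042 0.086     ]
((317.8138732910156, 122.3334732055664), (72.37895965576172, 74.9410400390625), 171.68240356445312) 4149.5 [0.41023293 0.20647902 0.086     ]
```

View pics/w5.png

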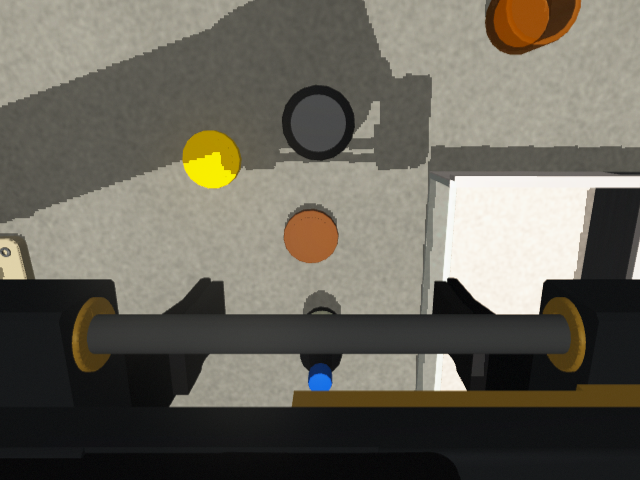

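Pile centre is (0.4106, 0.206). Next step is picking the top lid.

```bash
python3 -c "
from h import *
go((.4106,.206,.13,87.3),(.4106,.206,.081,87.3))"
```

```text
t 6.5 at [0.4143 0.1309 0.2354] yaw 87.3 w 0.0868
(0.4106, 0.206, 0.13, 87.3) dp [ 0.299 -0.029  0.422] spin 0.0001
(0.4106, 0.206, 0.081, 87.3) dp [ 0.299 -0.029  0.618] spin 0.0001
```

Request:
carry_out([
  {"hand":75,"dp":[0.2,-0.029,0.1],"spin":0},
  {"hand":75,"dp":[0.299,-0.029,0.25],"spin":0},
  {"hand":75,"dp":[0.299,-0.029,0.4],"spin":0},
  {"hand":75,"dp":[0.299,-0.029,0.5],"spin":0},
  {"hand":75,"dp":[0.299,-0.029,0.58],"spin":0},
  {"hand":75,"dp":[0.299,-0.029,0.618],"spin":0},
  {"hand":75,"dp":[0.299,-0.029,0.618],"spin":0},
  {"hand":45,"dp":[0.299,-0.029,0.618],"spin":0},
  {"hand":45,"dp":[0.299,-0.029,0.618],"spin":0},
  {"hand":45,"dp":[0.299,-0.029,0.618],"spin":0},
  {"hand":45,"dp":[0.299,-0.029,0.618],"spin":0},
  {"hand":45,"dp":[0.299,-0.029,0.618],"spin":0},
], force=12)

```text
time: 7.75
ee_pos: [0.4096, 0.2066, 0.0811]
eef_rot: [0.723, 0.691, 0.0, 0.0]
ft_force: [0.1, -0.8, 4.3]
width: 0.0513
grip_force: 12.0
```

```bash
python3 -c "
from h import *
go((.4106,.206,.17,87.3),(.588,.216,.22,87.3))"
```

```text
t 7.8 at [0.4096 0.2066 0.0811] yaw 87.4 w 0.0513
(0.4106, 0.206, 0.17, 87.3) dp [-0.002  0.004 -0.356] spin 0.0003
(0.588, 0.216, 0.22, 87.3) dp [ 0.07   0.712 -0.555] spin 0.0003
```

Request:
carry_out([
  {"hand":45,"dp":[0,0,-0.04],"spin":0},
  {"hand":45,"dp":[0,0,-0.15],"spin":0},
  {"hand":45,"dp":[0,0,-0.3],"spin":0},
  {"hand":45,"dp":[0.02,0.15,-0.45],"spin":0},
  {"hand":45,"dp":[0.04,0.3,-0.555],"spin":0},
  {"hand":45,"dp":[0.07,0.45,-0.555],"spin":0},
  {"hand":45,"dp":[0.07,0.6,-0.555],"spin":0},
  {"hand":45,"dp":[0.07,0.712,-0.555],"spin":0},
  {"hand":45,"dp":[0.07,0.712,-0.555],"spin":0},
  {"hand":45,"dp":[0.07,0.712,-0.555],"spin":0},
])

```text
time: 8.75
ee_pos: [0.5874, 0.2162, 0.2193]
eef_rot: [0.723, 0.691, -0.0, -0.001]
ft_force: [-1.2, 0.7, -0.3]
width: 0.0513
grip_force: 12.0
```

```bash
cat >> h.py <<'E'
def jar(f=None,z=.045,lo=(3,110,40)):
    "rim centre of the jar beneath the wrist camera"
    im,s=shot("wrist",f);best=None
    for c in blobs(im[:262],lo,(18,255,255),800):
        e=ell(c);p=plane("wrist",e[0],z,s)
        q=lambda dx,dy:plane("wrist",(e[0][0]+dx,e[0][1]+dy),z,s)
        k=np.linalg.norm(q(1,0)-p)*1000
        print("ell",np.round(e[0],1),"diam mm",np.round(np.array(e[1])*k,1),"centre",np.round(p[:2],4))
        if best is None or abs(e[0][0]-328)<abs(best[1][0]-328): best=(p,e[0])
    return best[0],s
E
python3 - <<'E'
from h import *
p,s=jar('w6')
go((p[0],p[1],.12,87.3),(p[0],p[1],.0465,87.3))
im=cv2.imread('pics/w6.png');cv2.imwrite('pics/w6s.png',cv2.resize(im,(400,300)))
E
```

```text
ell [136.4 227.5] diam mm [55.2 59.9] centre [0.4281 0.2156]
ell [322.  129.7] diam mm [57.2 59.3] centre [0.5853 0.2867]
ell [571.9  81.4] diam mm [ 41.2 152.8] centre [0.7758 0.3133]
t 8.8 at [0.587  0.2164 0.2196] yaw 87.4 w 0.0515
(np.float64(0.585308925177691), np.float64(0.2866621505014784), 0.12, 87.3) dp [ 0.28  -0.019  0.399] spin 0.0007
(np.float64(0.585308925177691), np.float64(0.2866621505014784), 0.0465, 87.3) dp [ 0.28  -0.019  0.693] spin 0.0007
```

View pics/w6s.png

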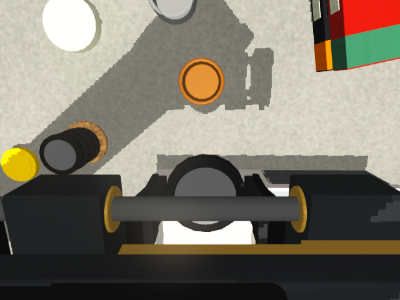

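The view shows the jar rim at (322,130), which at z=45 mm gives the right 58 mm diameter. The lid is level in the hand, so I'll place it.

Request:
carry_out([
  {"hand":45,"dp":[0.15,-0.019,0.1],"spin":0},
  {"hand":45,"dp":[0.282,-0.019,0.3],"spin":0},
  {"hand":45,"dp":[0.282,-0.019,0.45],"spin":0},
  {"hand":45,"dp":[0.282,-0.019,0.58],"spin":0},
  {"hand":45,"dp":[0.282,-0.019,0.64],"spin":0},
  {"hand":45,"dp":[0.282,-0.019,0.67],"spin":0},
  {"hand":45,"dp":[0.282,-0.019,0.693],"spin":0},
  {"hand":45,"dp":[0.282,-0.019,0.693],"spin":0},
  {"hand":45,"dp":[0.282,-0.019,0.693],"spin":0},
])

```text
time: 9.7
ee_pos: [0.587, 0.2868, 0.0475]
eef_rot: [0.723, 0.691, 0.001, 0.0]
ft_force: [0.7, -0.2, -0.6]
width: 0.0516
grip_force: 12.0
```

Request:
carry_out([
  {"hand":60,"dp":[0,0,0],"spin":0},
  {"hand":60,"dp":[0,0,0],"spin":0},
  {"hand":60,"dp":[0,0,0],"spin":0},
  {"hand":60,"dp":[0,0,-0.03],"spin":0},
  {"hand":75,"dp":[0,0,-0.15],"spin":0},
  {"hand":75,"dp":[0,0,-0.3],"spin":0},
  {"hand":75,"dp":[-0.15,0,-0.45],"spin":0},
  {"hand":75,"dp":[-0.28,0,-0.65],"spin":0},
  {"hand":75,"dp":[-0.28,0,-0.65],"spin":0},
])

```text
time: 10.6
ee_pos: [0.5852, 0.2142, 0.2138]
eef_rot: [0.724, 0.689, 0.002, 0.002]
ft_force: [1.0, -0.2, 0.5]
width: 0.0745
grip_force: 0.0
```

```bash
cat >> h.py <<'E'
def lidded(f,xy,z=.054):
    "grey disc top circle beneath the camera, crop saved"
    im,s=shot("wrist",f);u=proj("wrist",(*xy,z),s);u=np.array(u)
    g=cv2.medianBlur(cv2.cvtColor(im,cv2.COLOR_RGB2GRAY),5)
    a,b=(u-60).astype(int).clip(0);sub=g[b:b+120,a:a+120]
    hc=cv2.HoughCircles(sub,cv2.HOUGH_GRADIENT,1.2,60,param1=80,param2=20,minRadius=18,maxRadius=45)
    if hc is not None:
        c=hc[0][0];q=plane("wrist",(c[0]+a,c[1]+b),z,s);e=plane("wrist",(c[0]+a+c[2],c[1]+b),z,s);print("disc",np.round(q[:2],4),"R mm",round(1000*np.linalg.norm(e-q),1))
    cv2.imwrite(f"pics/{f}c.png",cv2.resize(im[b:b+120,a:a+120,::-1],(360,360)))
E
python3 - <<'E'
from h import *
lidded('w7',(.5853,.2867))
im,_=shot('scene','scene2')
for u,b in amber('scene',im,amin=100): 
    q=plane('scene',u,.022)
    if .3<q[0]<.7: print(np.round(u,1),b,np.round(q[:2],3))
c=cv2.imread('pics/w7c.png');d=cv2.resize(im[270:340,410:480,::-1],(360,360));cv2.imwrite('pics/v7.png',np.hstack([c,d]))
go((.4106,.206,.22,87.3),(.4106,.206,.15,87.3),(.4106,.206,.064,87.3))
E
```

```text
disc [0.5853 0.2868] R mm 27.0
[446.  308.9] (432, 289, 32, 32) [0.602 0.282]
[168.4 273.9] (154, 259, 30, 31) [ 0.58  -0.319]
[407.  259.9] (395, 252, 25, 13) [0.448 0.204]
[365.1 246.5] (355, 240, 21, 15) [0.409 0.104]
[245.2 233.4] (234, 221, 24, 27) [ 0.398 -0.197]
[173.1 229.4] (161, 217, 25, 26) [ 0.408 -0.383]
t 10.7 at [0.5842 0.2157 0.211 ] yaw 87.2 w 0.0752
(0.4106, 0.206, 0.22, 87.3) dp [-0.072 -0.692 -0.039] spin -0.0003
(0.4106, 0.206, 0.15, 87.3) dp [-0.072 -0.693  0.241] spin -0.0003
(0.4106, 0.206, 0.064, 87.3) dp [-0.072 -0.694  0.585] spin -0.0003
```

View pics/v7.png

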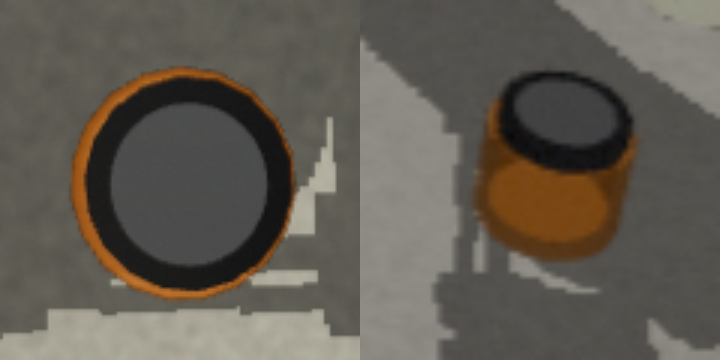

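```bash
cat >> h.py <<'E'
def tilt(n,im,xy,s=None,z=.054,R=.0195):
    "compare grey disc ellipse with a level one"
    u=np.array(proj(n,(*xy,z),s));a,b=(u-45).astype(int).clip(0)
    sub=cv2.resize(im[b:b+90,a:a+90],None,fx=4,fy=4,interpolation=cv2.INTER_CUBIC);h=cv2.cvtColor(sub,cv2.COLOR_RGB2HSV)
    g=h[:,:,2];m=((h[:,:,1]<60)&(g>50)&(g<125)).astype(np.uint8);m=cv2.morphologyEx(m,cv2.MORPH_OPEN,np.ones((5,5)))
    k,lab,st,ce=cv2.connectedComponentsWithStats(m);cc=((u-[a,b]+.5)*4).astype(int);l=lab[cc[1],cc[0]]
    c=cv2.findContours((lab==l).astype(np.uint8),cv2.RETR_EXTERNAL,cv2.CHAIN_APPROX_NONE)[0][0];e=cv2.fitEllipse(c)
    t=np.linspace(0,2*np.pi,60);P=np.array([proj(n,(xy[0]+R*np.cos(q),xy[1]+R*np.sin(q),z),s) for q in t]);P=((P-[a,b]+.5)*4).astype(np.float32);e2=cv2.fitEllipse(P)
    print(n,"seen",[np.round(v,1) for v in e],"level",[np.round(v,1) for v in e2])
E
python3 - <<'E'
from h import *
im=cv2.imread('pics/scene2.png')[:,:,::-1].copy();tilt('scene',im,(.5865,.2868))
im0=cv2.imread('pics/scene0.png')[:,:,::-1].copy();tilt('scene',im0,(.4106,.206),z=.091)
im2,s=shot('wrist');tilt('wrist',im2,(.5865,.2868),s)
im3,s=shot('side','side2');tilt('side',im3,(.5865,.2868))
E
```

```text
scene seen [array([179.9, 183.3]), array([47.1, 78.7]), np.float64(103.1)] level [array([183.5, 186.2]), array([49.1, 81. ]), np.float64(103.2)]
scene seen [array([183.1, 178.1]), array([43.2, 70.2]), np.float64(99.0)] level [array([185.6, 183.3]), array([36.1, 69.1]), np.float64(96.7)]
wrist seen [array([183.2, 185.4]), array([209.9, 218. ]), np.float64(179.6)] level [array([182.5, 182.1]), array([211.5, 219. ]), np.float64(178.9)]
side seen [array([176.7, 175.1]), array([12.5, 24.5]), np.float64(136.4)] level [array([182.8, 182.8]), array([57.8, 79.7]), np.float64(74.2)]
```

The lid's ellipse matches that of a level disc at seated height in both the scene and wrist views, so it is seated. Next is lid 4.

Request:
carry_out([
  {"hand":75,"dp":[0,-0.2,-0.04],"spin":0},
  {"hand":75,"dp":[-0.072,-0.4,-0.04],"spin":0},
  {"hand":75,"dp":[-0.072,-0.6,0.0],"spin":0},
  {"hand":75,"dp":[-0.072,-0.693,0.2],"spin":0},
  {"hand":75,"dp":[-0.072,-0.693,0.4],"spin":0},
  {"hand":75,"dp":[-0.072,-0.693,0.4],"spin":0},
  {"hand":75,"dp":[-0.072,-0.693,0.4],"spin":0},
  {"hand":75,"dp":[-0.072,-0.693,0.4],"spin":0},
])

```text
time: 11.6
ee_pos: [0.41, 0.2078, 0.1099]
eef_rot: [0.723, 0.691, 0.001, -0.001]
ft_force: [1.0, -0.6, 1.6]
width: 0.0752
grip_force: 0.0
```

```bash
python3 -c "
from h import *
go((.4106,.206,.064,87.3),(.46,.1,.25,87.3))"
```

```text
t 11.6 at [0.41   0.2078 0.1099] yaw 87.4 w 0.0752
(0.4106, 0.206, 0.064, 87.3) dp [-0.007  0.003  0.184] spin 0.0007
(0.46, 0.1, 0.25, 87.3) dp [-0.421  0.219 -0.561] spin 0.0007
```

Request:
carry_out([
  {"hand":75,"dp":[-0.007,0.002,0.1],"spin":0},
  {"hand":75,"dp":[-0.007,0.002,0.16],"spin":0},
  {"hand":75,"dp":[-0.007,0.002,0.184],"spin":0},
  {"hand":75,"dp":[-0.007,0.002,0.184],"spin":0},
  {"hand":45,"dp":[-0.007,0.002,0.184],"spin":0},
  {"hand":45,"dp":[-0.007,0.002,0.184],"spin":0},
  {"hand":45,"dp":[-0.007,0.002,0.184],"spin":0},
  {"hand":45,"dp":[-0.007,0.002,0.184],"spin":0},
  {"hand":45,"dp":[-0.007,0.002,0.184],"spin":0},
  {"hand":45,"dp":[-0.007,0.002,0.14],"spin":0},
  {"hand":45,"dp":[-0.007,0.002,0.0],"spin":0},
  {"hand":45,"dp":[-0.007,0.002,-0.2],"spin":0},
  {"hand":45,"dp":[-0.1,0.0,-0.4],"spin":0},
  {"hand":45,"dp":[-0.3,0.0,-0.45],"spin":0},
  {"hand":45,"dp":[-0.5,0.0,-0.45],"spin":0},
  {"hand":45,"dp":[-0.7,0.0,-0.45],"spin":0},
  {"hand":45,"dp":[-0.9,0.0,-0.45],"spin":0},
  {"hand":45,"dp":[-1.0,0.0,-0.45],"spin":0},
])

```text
time: 13.4
ee_pos: [0.3969, -0.0465, 0.2218]
eef_rot: [0.724, 0.69, -0.0, 0.001]
ft_force: [0.7, -0.1, 0.4]
width: 0.0515
grip_force: 12.0
```

```bash
python3 -c "
from h import *
im,_=shot('scene')
for u,b in amber('scene',im,amin=100): 
    q=plane('scene',u,.022)
    if .3<q[0]<.7: print(np.round(u,1),b,np.round(q[:2],3))
go((.40,-.265,.22,87.3))"
```

```text
[446.2 308.9] (433, 289, 31, 32) [0.602 0.282]
[168.4 273.9] (154, 259, 30, 31) [ 0.58  -0.319]
[407.1 259.9] (395, 252, 25, 13) [0.448 0.204]
[364.9 246.6] (355, 240, 21, 15) [0.409 0.104]
[245.2 233.4] (234, 221, 24, 27) [ 0.398 -0.197]
[173.1 229.4] (161, 217, 25, 26) [ 0.408 -0.383]
t 13.4 at [ 0.3966 -0.0499  0.2215] yaw 87.0 w 0.0513
(0.4, -0.265, 0.22, 87.3) dp [-0.858  0.059  0.007] spin -0.0017
```

Request:
carry_out([
  {"hand":45,"dp":[-0.2,0.03,0],"spin":0},
  {"hand":45,"dp":[-0.4,0.06,0],"spin":0},
  {"hand":45,"dp":[-0.6,0.06,0],"spin":0},
  {"hand":45,"dp":[-0.75,0.06,0],"spin":0},
  {"hand":45,"dp":[-0.85,0.06,0],"spin":0},
  {"hand":45,"dp":[-0.85,0.06,0],"spin":0},
  {"hand":45,"dp":[-0.85,0.06,0],"spin":0},
  {"hand":45,"dp":[-0.85,0.06,0],"spin":0},
])

```text
time: 14.25
ee_pos: [0.4034, -0.2547, 0.2215]
eef_rot: [0.722, 0.691, 0.0, 0.0]
ft_force: [-0.0, -0.3, -0.0]
width: 0.0515
grip_force: 12.0
```

```bash
python3 -c "
from h import *
p,s=jar('w8')
go((p[0],p[1],.075,87.3))"
```

```text
ell [544.9 307.1] diam mm [ 83.1 139.7] centre [ 0.589  -0.3426]
ell [325.2 139.3] diam mm [57.2 58.8] centre [ 0.4036 -0.1918]
t 14.3 at [ 0.4034 -0.2548  0.2214] yaw 87.5 w 0.0516
(np.float64(0.40356863927660197), np.float64(-0.19179462118245755), 0.075, 87.3) dp [ 0.252 -0.011  0.586] spin 0.0011
```

Request:
carry_out([
  {"hand":45,"dp":[0.15,-0.011,0.1],"spin":0},
  {"hand":45,"dp":[0.252,-0.011,0.25],"spin":0},
  {"hand":45,"dp":[0.252,-0.011,0.4],"spin":0},
  {"hand":45,"dp":[0.252,-0.011,0.53],"spin":0},
  {"hand":45,"dp":[0.252,-0.011,0.586],"spin":0},
  {"hand":45,"dp":[0.252,-0.011,0.586],"spin":0},
  {"hand":45,"dp":[0.252,-0.011,0.586],"spin":0},
])

```text
time: 15.0
ee_pos: [0.4035, -0.1926, 0.0753]
eef_rot: [0.723, 0.691, 0.0, 0.0]
ft_force: [0.1, -0.8, 0.1]
width: 0.0514
grip_force: 12.0
```

```bash
python3 -c "
from h import *
go((.4036,-.1918,.0465,87.3))"
```

```text
t 15.0 at [ 0.4035 -0.1926  0.0753] yaw 87.4 w 0.0514
(0.4036, -0.1918, 0.0465, 87.3) dp [0.003 0.    0.115] spin 0.0008
```

Request:
carry_out([
  {"hand":45,"dp":[0.003,0,0.06],"spin":0},
  {"hand":45,"dp":[0.003,0,0.1],"spin":0},
  {"hand":45,"dp":[0.003,0,0.115],"spin":0},
  {"hand":45,"dp":[0.003,0,0.115],"spin":0},
  {"hand":60,"dp":[0.003,0,0.115],"spin":0},
  {"hand":60,"dp":[0.003,0,0.115],"spin":0},
  {"hand":60,"dp":[0.003,0,0.115],"spin":0},
  {"hand":60,"dp":[0.003,0,0.08],"spin":0},
  {"hand":75,"dp":[0.003,0,0],"spin":0},
  {"hand":75,"dp":[0.003,0,-0.2],"spin":0},
  {"hand":75,"dp":[-0.15,0,-0.4],"spin":0},
  {"hand":75,"dp":[-0.28,0,-0.55],"spin":0},
  {"hand":75,"dp":[-0.28,0,-0.55],"spin":0},
  {"hand":75,"dp":[-0.28,0,-0.55],"spin":0},
])

```text
time: 16.4
ee_pos: [0.4003, -0.2644, 0.2139]
eef_rot: [0.724, 0.69, 0.0, 0.002]
ft_force: [0.6, 0.5, 0.7]
width: 0.0749
grip_force: 0.0
```

```bash
python3 -c "
from h import *
lidded('w9',(.4036,-.1918));im,s=shot('wrist');tilt('wrist',im,(.4036,-.1918),s)
im,_=shot('scene','scene3');tilt('scene',im,(.4036,-.1918))
go((.4036,-.1918,.1,87.3),(.4036,-.1918,.015,87.3))"
```

```text
disc [ 0.4045 -0.19  ] R mm 27.0
wrist seen [array([182.4, 174. ]), array([210. , 217.9]), np.float64(0.4)] level [array([185.7, 182.3]), array([210.8, 218.3]), np.float64(0.3)]
scene seen [array([183.5, 180. ]), array([30.8, 61.5]), np.float64(84.2)] level [array([183.6, 182.6]), array([33.7, 64.4]), np.float64(84.4)]
t 16.6 at [ 0.3995 -0.2614  0.2107] yaw 87.5 w 0.0753
(0.4036, -0.1918, 0.1, 87.3) dp [0.278 0.005 0.443] spin 0.0009
(0.4036, -0.1918, 0.015, 87.3) dp [0.278 0.005 0.783] spin 0.0009
```

Lid 2 is seated. I'll grip this lidded jar and take it to the case.

Request:
carry_out([
  {"hand":80,"dp":[0.15,0.005,0.1],"spin":0},
  {"hand":80,"dp":[0.278,0.005,0.2],"spin":0},
  {"hand":80,"dp":[0.278,0.005,0.35],"spin":0},
  {"hand":80,"dp":[0.278,0.005,0.5],"spin":0},
  {"hand":80,"dp":[0.278,0.005,0.65],"spin":0},
  {"hand":80,"dp":[0.278,0.005,0.75],"spin":0},
  {"hand":80,"dp":[0.278,0.005,0.783],"spin":0},
  {"hand":80,"dp":[0.278,0.005,0.783],"spin":0},
  {"hand":50,"dp":[0.278,0.005,0.783],"spin":0},
  {"hand":50,"dp":[0.278,0.005,0.783],"spin":0},
  {"hand":50,"dp":[0.278,0.005,0.783],"spin":0},
  {"hand":50,"dp":[0.278,0.005,0.783],"spin":0},
  {"hand":50,"dp":[0.278,0.005,0.783],"spin":0},
  {"hand":50,"dp":[0.278,0.005,0.75],"spin":0},
  {"hand":50,"dp":[0.278,0.005,0.65],"spin":0},
  {"hand":50,"dp":[0.278,0.005,0.5],"spin":0},
  {"hand":50,"dp":[0.278,0.005,0.3],"spin":0},
  {"hand":50,"dp":[0.278,0.005,0.1],"spin":0},
  {"hand":50,"dp":[0.278,0.005,0.05],"spin":0},
], force=20)

```text
time: 18.45
ee_pos: [0.4064, -0.1942, 0.2053]
eef_rot: [0.723, 0.691, 0.001, 0.004]
ft_force: [0.1, -0.2, -1.9]
width: 0.0577
grip_force: 20.0
```

```bash
python3 -c "
from h import *
go((.57,-.09,.2,87))
s=read_state();print(s['grip_force'],s['ft_force'])"
```

```text
t 18.4 at [ 0.4064 -0.1942  0.2053] yaw 87.4 w 0.0577
(0.57, -0.09, 0.2, 87) dp [0.446 0.635 0.024] spin 0.0022
19.99995039870555 [ 0.05664238 -0.2066614  -1.90805551]
```

Request:
carry_out([
  {"hand":50,"dp":[0.1,0.13,0.02],"spin":0},
  {"hand":50,"dp":[0.2,0.28,0.02],"spin":0},
  {"hand":50,"dp":[0.3,0.43,0.02],"spin":0},
  {"hand":50,"dp":[0.4,0.55,0.02],"spin":0},
  {"hand":50,"dp":[0.446,0.635,0.02],"spin":0.002},
  {"hand":50,"dp":[0.446,0.635,0.02],"spin":0.002},
  {"hand":50,"dp":[0.446,0.635,0.02],"spin":0.002},
  {"hand":50,"dp":[0.446,0.635,0.02],"spin":0.002},
])

```text
time: 19.25
ee_pos: [0.5671, -0.0904, 0.1943]
eef_rot: [0.726, 0.688, -0.0, -0.0]
ft_force: [0.9, -0.8, -1.5]
width: 0.0576
grip_force: 20.0
```

```bash
python3 - <<'E'
from h import *
im,s=shot('wrist','w10');print(s['ee_pos'],yawof(s))
im2,_=shot('scene','scene4')
cv2.imwrite('pics/v10.png',np.hstack([im[:280],cv2.resize(im2[170:390,190:410],(280,280))])[:,:,::-1][:, 120:])
E
```

```text
[ 0.56714345 -0.09037458  0.1943068 ] 1.5177522536385333
```

View pics/v10.png

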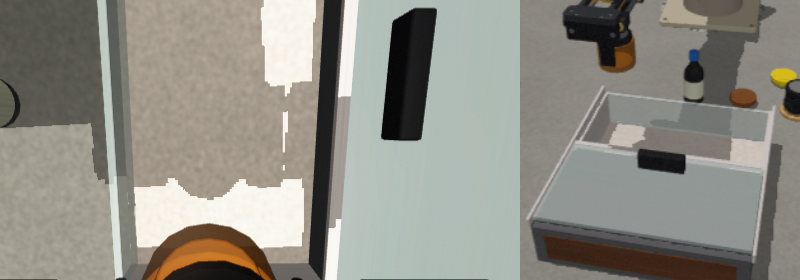

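```bash
python3 - <<'E'
from h import *
im=cv2.imread('pics/w10.png')[:,:,::-1];s=dict(read_state());
R=Rn.from_quat([.726,.688,0,0]);s['ee_pos']=np.array([.56714,-.09037,.19431]);s['eef_rot']=R.as_quat()
for r in (60,150,200):
    g=cv2.GaussianBlur(im,(1,5),0)[r].astype(float);d=np.abs(np.convolve(g.mean(1),[1,1,-1,-1],'same'))
    c=[i for i in range(150,520) if d[i]>25 and d[i]==d[max(0,i-3):i+4].max()]
    for i in c: print(r,i,g[i-2].astype(int),g[i+2].astype(int),*[ (z,np.round(plane('wrist',(i,r),z,s)[:2],4).tolist()) for z in (.006,.07,.079,.107)])
E
```

```text
60 221 [94 93 84] [191 201 193] (0.006, [0.4901, 0.0366]) (0.07, [0.5049, 0.0261]) (0.079, [0.507, 0.0247]) (0.107, [0.5135, 0.0201])
60 230 [189 197 193] [91 95 88] (0.006, [0.4971, 0.0362]) (0.07, [0.5106, 0.0258]) (0.079, [0.5125, 0.0244]) (0.107, [0.5185, 0.0198])
60 240 [91 95 89] [123 124 115] (0.006, [0.5049, 0.0358]) (0.07, [0.517, 0.0255]) (0.079, [0.5187, 0.024]) (0.107, [0.524, 0.0195])
60 248 [122 123 115] [168 157 143] (0.006, [0.5111, 0.0355]) (0.07, [0.5221, 0.0252]) (0.079, [0.5236, 0.0238]) (0.107, [0.5284, 0.0193])
60 385 [166 156 142] [249 243 234] (0.006, [0.6176, 0.0297]) (0.07, [0.6091, 0.0205]) (0.079, [0.6079, 0.0192]) (0.107, [0.6042, 0.0152])
60 432 [248 243 233] [170 159 144] (0.006, [0.6541, 0.0278]) (0.07, [0.639, 0.0189]) (0.079, [0.6368, 0.0177]) (0.107, [0.6302, 0.0138])
60 441 [160 151 138] [29 30 29] (0.006, [0.6611, 0.0274]) (0.07, [0.6447, 0.0186]) (0.079, [0.6424, 0.0174]) (0.107, [0.6352, 0.0135])
60 461 [94 91 87] [248 245 241] (0.006, [0.6766, 0.0266]) (0.07, [0.6574, 0.0179]) (0.079, [0.6547, 0.0167]) (0.107, [0.6463, 0.0129])
60 474 [247 244 
[... 2096 characters left out ...]
4 [219 214 202] [249 246 237] (0.006, [0.5724, -0.0779]) (0.07, [0.5722, -0.0674]) (0.079, [0.5722, -0.066]) (0.107, [0.5721, -0.0614])
200 424 [249 246 237] [157 145 133] (0.006, [0.6484, -0.0819]) (0.07, [0.6343, -0.0708]) (0.079, [0.6323, -0.0692]) (0.107, [0.6262, -0.0643])
200 432 [163 152 138] [29 29 31] (0.006, [0.6552, -0.0823]) (0.07, [0.6398, -0.0711]) (0.079, [0.6377, -0.0695]) (0.107, [0.631, -0.0646])
200 451 [92 87 84] [157 152 144] (0.006, [0.6712, -0.0832]) (0.07, [0.6529, -0.0718]) (0.079, [0.6504, -0.0702]) (0.107, [0.6424, -0.0652])
200 463 [159 152 147] [186 197 192] (0.006, [0.6813, -0.0837]) (0.07, [0.6612, -0.0722]) (0.079, [0.6584, -0.0706]) (0.107, [0.6496, -0.0656])
```

Case centre comes out at about (0.585, 0.010) with yaw −3°, and the interior spans x 0.5075 to 0.657. I'll put this jar in slot 1, target (0.568, −0.088).

```bash
python3 -c "
from h import *
go((.5678,-.0883,.1,87),(.5678,-.0883,.0225,87))"
```

```text
t 19.4 at [ 0.5673 -0.0905  0.1947] yaw 86.9 w 0.0577
(0.5678, -0.0883, 0.1, 87) dp [0.009 0.002 0.379] spin -0.0003
(0.5678, -0.0883, 0.0225, 87) dp [0.01  0.002 0.689] spin -0.0003
```

Request:
carry_out([
  {"hand":50,"dp":[0.009,0.002,0.1],"spin":0},
  {"hand":50,"dp":[0.009,0.002,0.25],"spin":0},
  {"hand":50,"dp":[0.009,0.002,0.4],"spin":0},
  {"hand":50,"dp":[0.009,0.002,0.52],"spin":0},
  {"hand":50,"dp":[0.009,0.002,0.61],"spin":0},
  {"hand":50,"dp":[0.009,0.002,0.66],"spin":0},
  {"hand":50,"dp":[0.009,0.002,0.68],"spin":0},
  {"hand":50,"dp":[0.009,0.002,0.689],"spin":0},
  {"hand":50,"dp":[0.009,0.002,0.689],"spin":0},
])

```text
time: 20.25
ee_pos: [0.5692, -0.0876, 0.0236]
eef_rot: [0.725, 0.688, 0.0, 0.001]
ft_force: [-0.8, -1.0, -1.5]
width: 0.0581
grip_force: 20.0
```

Request:
carry_out([
  {"hand":66,"dp":[0,0,0],"spin":0},
  {"hand":66,"dp":[0,0,0],"spin":0},
  {"hand":66,"dp":[0,0,0],"spin":0},
  {"hand":66,"dp":[0,0,0],"spin":0},
  {"hand":66,"dp":[0,0,-0.1],"spin":0},
  {"hand":66,"dp":[0,0,-0.25],"spin":0},
  {"hand":66,"dp":[0,0,-0.45],"spin":0},
  {"hand":75,"dp":[0,0,-0.65],"spin":0},
  {"hand":75,"dp":[0,0,-0.8],"spin":0},
  {"hand":75,"dp":[0,0,-0.8],"spin":0},
])

```text
time: 21.25
ee_pos: [0.5712, -0.0871, 0.2282]
eef_rot: [0.725, 0.688, 0.003, 0.004]
ft_force: [1.1, -0.2, -0.4]
width: 0.074
grip_force: 0.0
```

```bash
python3 - <<'E'
from h import *
im,_=shot('scene','scene5')
for u,b in amber('scene',im,amin=100): 
    q=plane('scene',u,.022)
    if .3<q[0]<.7: print(np.round(u,1),b,np.round(q[:2],3))
im2,_=shot('side','side5')
cv2.imwrite('pics/v11.png',np.hstack([cv2.resize(im[190:340,150:350],(480,360)),cv2.resize(im2[160:320,190:370],(300,360))])[:,:,::-1])
go((.50,.03,.23,87.3))
E
```

```text
[446.2 308.9] (433, 289, 31, 32) [0.602 0.282]
[273.4 279.8] (258, 269, 28, 18) [ 0.565 -0.084]
[168.4 273.9] (154, 259, 30, 31) [ 0.58  -0.319]
[407.2 259.9] (395, 252, 25, 13) [0.448 0.205]
[365.  246.6] (355, 240, 21, 15) [0.409 0.104]
[173.1 229.4] (161, 217, 25, 26) [ 0.408 -0.383]
t 21.4 at [ 0.5689 -0.0874  0.2228] yaw 87.0 w 0.0745
(0.5, 0.03, 0.23, 87.3) dp [ 0.454 -0.3   -0.029] spin -0.0016
```

View pics/v11.png

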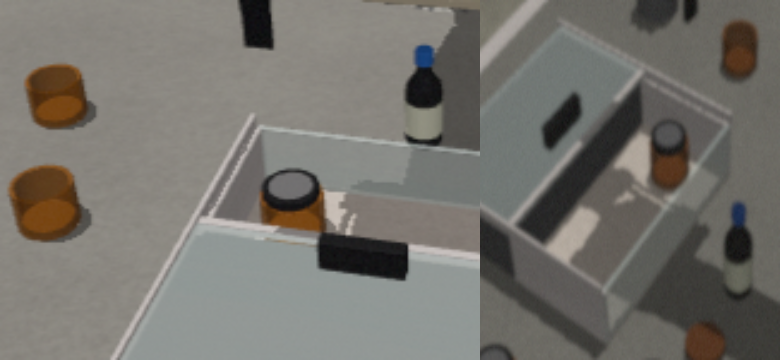

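Jar 1 is upright in the case with its lid on, near its left end. Next I'll fetch the lidded jar on the right.

Request:
carry_out([
  {"hand":75,"dp":[0.2,0,0],"spin":0},
  {"hand":75,"dp":[0.4,0,0],"spin":0},
  {"hand":75,"dp":[0.6,0,0],"spin":0},
  {"hand":75,"dp":[0.8,0,0],"spin":0},
  {"hand":75,"dp":[1.0,0,0],"spin":0},
  {"hand":75,"dp":[1.0,0,0],"spin":0},
  {"hand":75,"dp":[1.0,0,0],"spin":0},
])

```text
time: 22.05
ee_pos: [0.5805, 0.1638, 0.2204]
eef_rot: [0.724, 0.69, -0.001, -0.001]
ft_force: [-0.4, -0.1, -1.2]
width: 0.0752
grip_force: 0.0
```

```bash
python3 - <<'E'
from h import *
lidded('w12',(.5853,.2867))
go((.5853,.2867,.1,87),(.5853,.2867,.015,87))
E
```

```text
disc [0.5888 0.2857] R mm 28.1
t 22.1 at [0.5811 0.1619 0.2206] yaw 87.0 w 0.0748
(0.5853, 0.2867, 0.1, 87) dp [ 0.5   -0.008  0.482] spin 0.0002
(0.5853, 0.2867, 0.015, 87) dp [ 0.5   -0.007  0.822] spin 0.0002
```

Request:
carry_out([
  {"hand":80,"dp":[0.2,-0.007,0.1],"spin":0},
  {"hand":80,"dp":[0.4,-0.007,0.15],"spin":0},
  {"hand":80,"dp":[0.5,-0.007,0.3],"spin":0},
  {"hand":80,"dp":[0.5,-0.007,0.42],"spin":0},
  {"hand":80,"dp":[0.5,-0.007,0.55],"spin":0},
  {"hand":80,"dp":[0.5,-0.007,0.7],"spin":0},
  {"hand":80,"dp":[0.5,-0.007,0.8],"spin":0},
  {"hand":80,"dp":[0.5,-0.007,0.822],"spin":0},
  {"hand":80,"dp":[0.5,-0.007,0.822],"spin":0},
  {"hand":50,"dp":[0.5,-0.007,0.822],"spin":0},
  {"hand":50,"dp":[0.5,-0.007,0.822],"spin":0},
  {"hand":50,"dp":[0.5,-0.007,0.822],"spin":0},
  {"hand":50,"dp":[0.5,-0.007,0.822],"spin":0},
  {"hand":50,"dp":[0.5,-0.007,0.822],"spin":0},
  {"hand":50,"dp":[0.5,-0.007,0.78],"spin":0},
  {"hand":50,"dp":[0.5,-0.007,0.65],"spin":0},
  {"hand":50,"dp":[0.5,-0.007,0.45],"spin":0},
  {"hand":50,"dp":[0.5,-0.007,0.25],"spin":0},
  {"hand":50,"dp":[0.5,-0.007,0.1],"spin":0},
  {"hand":50,"dp":[0.5,-0.007,0.1],"spin":0},
])

```text
time: 24.1
ee_pos: [0.5881, 0.2892, 0.2042]
eef_rot: [0.725, 0.689, 0.004, 0.001]
ft_force: [1.0, 0.2, -2.2]
width: 0.0584
grip_force: 20.0
```

```bash
python3 - <<'E'
from h import *
go((.5782,.1095,.19,87),(.5782,.1095,.0225,87))
E
```

```text
t 24.1 at [0.5881 0.2892 0.2042] yaw 87.0 w 0.0584
(0.5782, 0.1095, 0.19, 87) dp [-0.72  -0.003  0.053] spin 0.0002
(0.5782, 0.1095, 0.0225, 87) dp [-0.723 -0.008  0.723] spin 0.0002
```

Request:
carry_out([
  {"hand":50,"dp":[-0.15,0,0.0],"spin":0},
  {"hand":50,"dp":[-0.3,0,0.0],"spin":0},
  {"hand":50,"dp":[-0.45,0,0.05],"spin":0},
  {"hand":50,"dp":[-0.6,-0.003,0.05],"spin":0},
  {"hand":50,"dp":[-0.72,-0.003,0.1],"spin":0},
  {"hand":50,"dp":[-0.72,-0.003,0.25],"spin":0},
  {"hand":50,"dp":[-0.72,-0.003,0.35],"spin":0},
  {"hand":50,"dp":[-0.72,-0.003,0.35],"spin":0},
  {"hand":50,"dp":[-0.72,-0.003,0.35],"spin":0},
])

```text
time: 25.0
ee_pos: [0.5761, 0.1079, 0.1102]
eef_rot: [0.725, 0.689, -0.0, -0.0]
ft_force: [-0.0, -0.5, -1.0]
width: 0.058
grip_force: 20.0
```

```bash
python3 - <<'E'
from h import *
go((.5782,.1095,.0225,87))
E
```

```text
t 25.0 at [0.5761 0.1079 0.1102] yaw 87.0 w 0.058
(0.5782, 0.1095, 0.0225, 87) dp [0.007 0.008 0.351] spin 0.0003
```

Request:
carry_out([
  {"hand":50,"dp":[0.005,0.004,0.12],"spin":0},
  {"hand":50,"dp":[0.005,0.004,0.23],"spin":0},
  {"hand":50,"dp":[0.005,0.004,0.3],"spin":0},
  {"hand":50,"dp":[0.005,0.004,0.335],"spin":0},
  {"hand":50,"dp":[0.005,0.004,0.35],"spin":0},
  {"hand":50,"dp":[0.005,0.004,0.35],"spin":0},
  {"hand":50,"dp":[0.005,0.004,0.35],"spin":0},
  {"hand":66,"dp":[0.005,0.004,0.35],"spin":0},
  {"hand":66,"dp":[0.005,0.004,0.35],"spin":0},
  {"hand":66,"dp":[0.005,0.004,0.35],"spin":0},
  {"hand":66,"dp":[0.005,0.004,0.35],"spin":0},
  {"hand":66,"dp":[0.005,0.004,0.25],"spin":0},
  {"hand":66,"dp":[0.005,0.004,0.1],"spin":0},
  {"hand":66,"dp":[0.005,0.004,-0.1],"spin":0},
  {"hand":75,"dp":[0.005,0.004,-0.3],"spin":0},
  {"hand":75,"dp":[0.1,-0.15,-0.4],"spin":0},
  {"hand":75,"dp":[0.2,-0.3,-0.4],"spin":0},
  {"hand":75,"dp":[0.3,-0.5,-0.4],"spin":0},
  {"hand":75,"dp":[0.36,-0.65,-0.3],"spin":0},
  {"hand":75,"dp":[0.36,-0.68,-0.2],"spin":0},
])

```text
time: 27.0
ee_pos: [0.408, 0.2091, 0.1601]
eef_rot: [0.723, 0.69, 0.001, 0.001]
ft_force: [0.8, -0.9, -1.4]
width: 0.0751
grip_force: 0.0
```

Request:
carry_out([
  {"hand":75,"dp":[0,0,0.15],"spin":0},
  {"hand":75,"dp":[0,0,0.25],"spin":0},
  {"hand":75,"dp":[0,0,0.25],"spin":0},
  {"hand":75,"dp":[0,0,0.25],"spin":0},
])

```text
time: 27.4
ee_pos: [0.4112, 0.2066, 0.0979]
eef_rot: [0.725, 0.689, -0.0, -0.0]
ft_force: [0.7, 0.2, 0.3]
width: 0.0754
grip_force: 0.0
```

```bash
python3 - <<'E'
from h import *
im,_=shot('scene','scene6')
for u,b in amber('scene',im,amin=100): 
    q=plane('scene',u,.022)
    if .3<q[0]<.7: print(np.round(u,1),b,np.round(q[:2],3))
go((.4106,.206,.047,87.3))
E
```

```text
[361.2 291.2] (348, 279, 27, 19) [0.574 0.108]
[273.3 279.6] (258, 269, 28, 17) [ 0.564 -0.085]
[168.4 273.9] (154, 259, 30, 31) [ 0.58  -0.319]
[407.  259.8] (395, 252, 25, 13) [0.447 0.204]
[365.  246.6] (355, 240, 21, 15) [0.41  0.104]
[173.1 229.4] (161, 217, 25, 26) [ 0.408 -0.383]
t 27.4 at [0.4118 0.2068 0.0985] yaw 87.0 w 0.0749
(0.4106, 0.206, 0.047, 87.3) dp [-0.004 -0.005  0.206] spin -0.0015
```

Request:
carry_out([
  {"hand":75,"dp":[-0.004,-0.005,0.1],"spin":0},
  {"hand":75,"dp":[-0.004,-0.005,0.17],"spin":0},
  {"hand":75,"dp":[-0.004,-0.005,0.206],"spin":0},
  {"hand":75,"dp":[-0.004,-0.005,0.206],"spin":0},
  {"hand":45,"dp":[-0.004,-0.005,0.206],"spin":0},
  {"hand":45,"dp":[-0.004,-0.005,0.206],"spin":0},
  {"hand":45,"dp":[-0.004,-0.005,0.206],"spin":0},
  {"hand":45,"dp":[-0.004,-0.005,0.206],"spin":0},
  {"hand":45,"dp":[-0.004,-0.005,0.206],"spin":0},
  {"hand":45,"dp":[-0.004,-0.005,0.16],"spin":0},
  {"hand":45,"dp":[-0.004,-0.005,0.02],"spin":0},
  {"hand":45,"dp":[-0.004,-0.005,-0.18],"spin":0},
  {"hand":45,"dp":[-0.05,-0.005,-0.38],"spin":0},
  {"hand":45,"dp":[-0.2,0.0,-0.5],"spin":0},
  {"hand":45,"dp":[-0.4,0.0,-0.5],"spin":0},
  {"hand":45,"dp":[-0.6,0.0,-0.5],"spin":0},
  {"hand":45,"dp":[-0.8,0.0,-0.5],"spin":0},
  {"hand":45,"dp":[-1.0,0.0,-0.5],"spin":0},
  {"hand":45,"dp":[-1.0,0.0,-0.5],"spin":0},
], force=12)

```text
time: 29.35
ee_pos: [0.3971, -0.049, 0.2227]
eef_rot: [0.728, 0.686, -0.0, 0.0]
ft_force: [0.5, 1.8, -0.9]
width: 0.0516
grip_force: 12.0
```

Request:
carry_out([
  {"hand":45,"dp":[-0.2,0.02,0],"spin":0},
  {"hand":45,"dp":[-0.4,0.04,0],"spin":0},
  {"hand":45,"dp":[-0.6,0.06,0],"spin":0},
  {"hand":45,"dp":[-0.8,0.08,0],"spin":0},
  {"hand":45,"dp":[-1.0,0.1,0],"spin":0},
  {"hand":45,"dp":[-1.0,0.1,0],"spin":0},
  {"hand":45,"dp":[-1.0,0.1,0],"spin":0},
])

```text
time: 30.05
ee_pos: [0.4101, -0.2946, 0.2224]
eef_rot: [0.726, 0.688, 0.001, -0.0]
ft_force: [-0.2, 0.8, -0.8]
width: 0.0515
grip_force: 12.0
```

```bash
python3 - <<'E'
from h import *
go((.41,-.45,.22,87.3))
E
```

```text
t 30.1 at [ 0.4101 -0.2946  0.2224] yaw 86.9 w 0.0515
(0.41, -0.45, 0.22, 87.3) dp [-0.621  0.033  0.009] spin -0.002
```

Request:
carry_out([
  {"hand":45,"dp":[-0.2,0.02,0],"spin":0},
  {"hand":45,"dp":[-0.4,0.033,0],"spin":0},
  {"hand":45,"dp":[-0.55,0.033,0],"spin":0},
  {"hand":45,"dp":[-0.62,0.033,0],"spin":0},
  {"hand":45,"dp":[-0.62,0.033,0],"spin":0},
  {"hand":45,"dp":[-0.62,0.033,0],"spin":0},
  {"hand":45,"dp":[-0.62,0.033,0],"spin":0},
])

```text
time: 30.75
ee_pos: [0.4115, -0.4474, 0.2229]
eef_rot: [0.724, 0.69, 0.0, 0.0]
ft_force: [0.1, 0.9, -1.0]
width: 0.0512
grip_force: 12.0
```

```bash
python3 - <<'E'
from h import *
p,s=jar('w13')
go((p[0],p[1],.075,87.0))
E
```

```text
ell [322.4 133. ] diam mm [57.1 59.2] centre [ 0.4101 -0.3795]
ell [537.4  38.3] diam mm [58.7 79.6] centre [ 0.574  -0.3191]
t 30.8 at [ 0.4112 -0.4477  0.2229] yaw 87.2 w 0.0516
(np.float64(0.41013092912189886), np.float64(-0.37952660006389444), 0.075, 87.0) dp [ 0.272 -0.018  0.592] spin 0.0009
```

Request:
carry_out([
  {"hand":45,"dp":[0.15,-0.018,0.1],"spin":0},
  {"hand":45,"dp":[0.272,-0.018,0.25],"spin":0},
  {"hand":45,"dp":[0.272,-0.018,0.4],"spin":0},
  {"hand":45,"dp":[0.272,-0.018,0.53],"spin":0},
  {"hand":45,"dp":[0.272,-0.018,0.592],"spin":0},
  {"hand":45,"dp":[0.272,-0.018,0.592],"spin":0},
  {"hand":45,"dp":[0.272,-0.018,0.592],"spin":0},
  {"hand":45,"dp":[0.272,-0.018,0.592],"spin":0},
])

```text
time: 31.6
ee_pos: [0.4102, -0.3817, 0.076]
eef_rot: [0.725, 0.689, 0.0, 0.001]
ft_force: [0.1, 0.2, 1.0]
width: 0.0518
grip_force: 12.0
```

```bash
python3 - <<'E'
from h import *
go((.4101,-.3795,.0465,87.3))
E
```

```text
t 31.6 at [ 0.4102 -0.3817  0.076 ] yaw 87.0 w 0.0518
(0.4101, -0.3795, 0.0465, 87.3) dp [ 0.009 -0.001  0.118] spin -0.0015
```

Request:
carry_out([
  {"hand":45,"dp":[0.008,0,0.05],"spin":0},
  {"hand":45,"dp":[0.008,0,0.1],"spin":0},
  {"hand":45,"dp":[0.008,0,0.118],"spin":0},
  {"hand":45,"dp":[0.008,0,0.118],"spin":0},
  {"hand":60,"dp":[0.008,0,0.118],"spin":0},
  {"hand":60,"dp":[0.008,0,0.118],"spin":0},
  {"hand":60,"dp":[0.008,0,0.118],"spin":0},
  {"hand":60,"dp":[0.008,0,0.08],"spin":0},
  {"hand":75,"dp":[0.003,0,0],"spin":0},
  {"hand":75,"dp":[0.003,0,-0.2],"spin":0},
  {"hand":75,"dp":[-0.15,0,-0.4],"spin":0},
  {"hand":75,"dp":[-0.28,0,-0.55],"spin":0},
  {"hand":75,"dp":[-0.28,0,-0.55],"spin":0},
  {"hand":75,"dp":[-0.28,0,-0.55],"spin":0},
])

```text
time: 33.0
ee_pos: [0.4056, -0.4529, 0.2131]
eef_rot: [0.726, 0.688, -0.0, 0.001]
ft_force: [-0.0, 0.6, -0.7]
width: 0.0749
grip_force: 0.0
```

```bash
python3 -c "
from h import *
c=(.4101,-.3795)
lidded('w14',c);im,s=shot('wrist');tilt('wrist',im,c,s)
im,_=shot('scene','scene7');tilt('scene',im,c)
go((*c,.1,87.3),(*c,.015,87.3))"
```

```text
disc [ 0.4082 -0.3777] R mm 26.6
wrist seen [array([177.5, 174.6]), array([210.4, 218.3]), np.float64(0.3)] level [array([184.3, 183.6]), array([211.4, 219. ]), np.float64(0.6)]
scene seen [array([185. , 179.2]), array([33.5, 59.5]), np.float64(80.6)] level [array([184.9, 183.6]), array([31.6, 65.6]), np.float64(80.2)]
t 33.1 at [ 0.4056 -0.4495  0.2099] yaw 87.1 w 0.075
(0.4101, -0.3795, 0.1, 87.3) dp [0.279 0.005 0.44 ] spin -0.0011
(0.4101, -0.3795, 0.015, 87.3) dp [0.278 0.005 0.78 ] spin -0.0011
```

Request:
carry_out([
  {"hand":80,"dp":[0.15,0.002,0.1],"spin":0},
  {"hand":80,"dp":[0.278,0.002,0.2],"spin":0},
  {"hand":80,"dp":[0.278,0.002,0.35],"spin":0},
  {"hand":80,"dp":[0.278,0.002,0.5],"spin":0},
  {"hand":80,"dp":[0.278,0.002,0.65],"spin":0},
  {"hand":80,"dp":[0.278,0.002,0.75],"spin":0},
  {"hand":80,"dp":[0.278,0.002,0.78],"spin":0},
  {"hand":80,"dp":[0.278,0.002,0.78],"spin":0},
  {"hand":50,"dp":[0.278,0.002,0.78],"spin":0},
  {"hand":50,"dp":[0.278,0.002,0.78],"spin":0},
  {"hand":50,"dp":[0.278,0.002,0.78],"spin":0},
  {"hand":50,"dp":[0.278,0.002,0.78],"spin":0},
  {"hand":50,"dp":[0.278,0.002,0.78],"spin":0},
  {"hand":50,"dp":[0.278,0.002,0.75],"spin":0},
  {"hand":50,"dp":[0.278,0.002,0.65],"spin":0},
  {"hand":50,"dp":[0.278,0.002,0.5],"spin":0},
  {"hand":50,"dp":[0.278,0.002,0.3],"spin":0},
  {"hand":50,"dp":[0.278,0.002,0.1],"spin":0},
  {"hand":50,"dp":[0.278,0.002,0.0],"spin":0},
  {"hand":50,"dp":[0.278,0.002,0.0],"spin":0},
], force=20)

```text
time: 35.15
ee_pos: [0.4113, -0.3831, 0.2166]
eef_rot: [0.725, 0.688, 0.0, 0.004]
ft_force: [-0.0, 0.4, -2.3]
width: 0.0584
grip_force: 20.0
```

```bash
python3 -c "
from h import *
go((.5713,-.0224,.2,87),(.49,-.2,.2,87))"
```

```text
t 35.1 at [ 0.4113 -0.3831  0.2166] yaw 87.0 w 0.0584
(0.5713, -0.0224, 0.2, 87) dp [1.474 0.564 0.063] spin 0.0001
(0.49, -0.2, 0.2, 87) dp [0.748 0.276 0.065] spin 0.0001
```

Request:
carry_out([
  {"hand":50,"dp":[0.15,0.055,0],"spin":0},
  {"hand":50,"dp":[0.33,0.12,0],"spin":0},
  {"hand":50,"dp":[0.51,0.19,0],"spin":0},
  {"hand":50,"dp":[0.69,0.25,0],"spin":0},
  {"hand":50,"dp":[0.85,0.32,0],"spin":0},
  {"hand":50,"dp":[1.0,0.38,0],"spin":0},
])

```text
time: 35.75
ee_pos: [0.5176, -0.1349, 0.2109]
eef_rot: [0.725, 0.689, -0.0, -0.001]
ft_force: [1.0, 0.4, -2.3]
width: 0.058
grip_force: 20.0
```

Request:
carry_out([
  {"hand":50,"dp":[0.15,0.06,0],"spin":0},
  {"hand":50,"dp":[0.32,0.12,0],"spin":0},
  {"hand":50,"dp":[0.474,0.184,0.06],"spin":0},
  {"hand":50,"dp":[0.474,0.184,0.2],"spin":0},
  {"hand":50,"dp":[0.474,0.184,0.35],"spin":0},
  {"hand":50,"dp":[0.474,0.184,0.35],"spin":0},
  {"hand":50,"dp":[0.474,0.184,0.35],"spin":0},
])

```text
time: 36.45
ee_pos: [0.5692, -0.0214, 0.1242]
eef_rot: [0.725, 0.688, -0.001, -0.001]
ft_force: [0.5, 0.2, -1.7]
width: 0.0579
grip_force: 20.0
```

```bash
python3 -c "
from h import *
go((.5713,-.0224,.0225,87))"
```

```text
t 36.5 at [ 0.5692 -0.0214  0.1242] yaw 87.0 w 0.0579
(0.5713, -0.0224, 0.0225, 87) dp [-0.004  0.009  0.407] spin 0.0
```

Request:
carry_out([
  {"hand":50,"dp":[0.0,0.005,0.15],"spin":0},
  {"hand":50,"dp":[0.0,0.005,0.27],"spin":0},
  {"hand":50,"dp":[0.0,0.005,0.35],"spin":0},
  {"hand":50,"dp":[0.0,0.005,0.39],"spin":0},
  {"hand":50,"dp":[0.0,0.005,0.407],"spin":0},
  {"hand":50,"dp":[0.0,0.005,0.407],"spin":0},
  {"hand":50,"dp":[0.0,0.005,0.407],"spin":0},
  {"hand":66,"dp":[0.0,0.005,0.407],"spin":0},
  {"hand":66,"dp":[0.0,0.005,0.407],"spin":0},
  {"hand":66,"dp":[0.0,0.005,0.407],"spin":0},
  {"hand":66,"dp":[0.0,0.005,0.407],"spin":0},
  {"hand":66,"dp":[0.0,0.005,0.3],"spin":0},
  {"hand":66,"dp":[0.0,0.005,0.15],"spin":0},
  {"hand":66,"dp":[0.0,0.005,-0.05],"spin":0},
  {"hand":75,"dp":[0.0,0.005,-0.25],"spin":0},
  {"hand":75,"dp":[0.15,-0.1,-0.35],"spin":0},
  {"hand":75,"dp":[0.3,-0.22,-0.35],"spin":0},
  {"hand":75,"dp":[0.45,-0.34,-0.35],"spin":0},
  {"hand":75,"dp":[0.6,-0.44,-0.35],"spin":0},
])

```text
time: 38.35
ee_pos: [0.4663, 0.1357, 0.2122]
eef_rot: [0.725, 0.688, 0.0, 0.001]
ft_force: [0.8, 0.8, 0.7]
width: 0.0752
grip_force: 0.0
```

```bash
python3 -c "
from h import *
im,_=shot('scene','scene8')
for u,b in amber('scene',im,amin=100): 
    q=plane('scene',u,.022)
    if .3<q[0]<.7: print(np.round(u,1),b,np.round(q[:2],3))
go((.4106,.206,.09,87.3))"
```

```text
[361.2 291.2] (348, 281, 27, 17) [0.574 0.108]
[288.6 281.5] (258, 269, 58, 22) [ 0.566 -0.05 ]
[168.4 274. ] (154, 259, 30, 31) [ 0.58  -0.319]
[407.1 259.8] (395, 252, 25, 13) [0.448 0.204]
[365.  246.6] (355, 240, 21, 15) [0.41  0.104]
t 38.4 at [0.4627 0.1431 0.2125] yaw 87.5 w 0.0748
(0.4106, 0.206, 0.09, 87.3) dp [ 0.242 -0.219  0.49 ] spin 0.0012
```

Request:
carry_out([
  {"hand":75,"dp":[0.15,-0.15,0.05],"spin":0},
  {"hand":75,"dp":[0.242,-0.215,0.2],"spin":0},
  {"hand":75,"dp":[0.242,-0.215,0.35],"spin":0},
  {"hand":75,"dp":[0.242,-0.215,0.49],"spin":0},
  {"hand":75,"dp":[0.242,-0.215,0.49],"spin":0},
  {"hand":75,"dp":[0.242,-0.215,0.49],"spin":0},
  {"hand":75,"dp":[0.242,-0.215,0.49],"spin":0},
])

```text
time: 39.1
ee_pos: [0.4185, 0.1979, 0.0912]
eef_rot: [0.725, 0.688, 0.001, 0.001]
ft_force: [-0.2, 0.1, 0.9]
width: 0.0747
grip_force: 0.0
```

```bash
python3 -c "
from h import *
go((.4106,.206,.030,87.3))"
```

```text
t 39.1 at [0.4185 0.1979 0.0912] yaw 87.0 w 0.0747
(0.4106, 0.206, 0.03, 87.3) dp [ 0.031 -0.034  0.245] spin -0.0017
```

Request:
carry_out([
  {"hand":75,"dp":[0.031,-0.034,0.05],"spin":0},
  {"hand":75,"dp":[0.031,-0.034,0.14],"spin":0},
  {"hand":75,"dp":[0.031,-0.034,0.21],"spin":0},
  {"hand":75,"dp":[0.031,-0.034,0.245],"spin":0},
  {"hand":75,"dp":[0.031,-0.034,0.245],"spin":0},
  {"hand":45,"dp":[0.031,-0.034,0.245],"spin":0},
  {"hand":45,"dp":[0.031,-0.034,0.245],"spin":0},
  {"hand":45,"dp":[0.031,-0.034,0.245],"spin":0},
  {"hand":45,"dp":[0.031,-0.034,0.245],"spin":0},
  {"hand":45,"dp":[0.031,-0.034,0.245],"spin":0},
], force=12)

```text
time: 40.1
ee_pos: [0.4095, 0.2057, 0.0285]
eef_rot: [0.725, 0.688, 0.0, 0.0]
ft_force: [-0.2, -0.9, 4.0]
width: 0.0512
grip_force: 12.0
```

Request:
carry_out([
  {"hand":45,"dp":[0,0,-0.05],"spin":0},
  {"hand":45,"dp":[0,0,-0.2],"spin":0},
  {"hand":45,"dp":[0,0,-0.4],"spin":0},
  {"hand":45,"dp":[-0.02,0,-0.6],"spin":0},
  {"hand":45,"dp":[-0.1,0.05,-0.77],"spin":0},
  {"hand":45,"dp":[-0.27,0.1,-0.77],"spin":0},
  {"hand":45,"dp":[-0.45,0.15,-0.77],"spin":0},
  {"hand":45,"dp":[-0.64,0.2,-0.77],"spin":0},
  {"hand":45,"dp":[-0.82,0.25,-0.77],"spin":0},
  {"hand":45,"dp":[-1.0,0.3,-0.77],"spin":0},
  {"hand":45,"dp":[-1.0,0.3,-0.77],"spin":0},
])

```text
time: 41.2
ee_pos: [0.4711, -0.0542, 0.2209]
eef_rot: [0.728, 0.685, -0.0, 0.0]
ft_force: [0.3, 0.6, 0.5]
width: 0.0513
grip_force: 12.0
```

Request:
carry_out([
  {"hand":45,"dp":[-0.18,0.07,0],"spin":0},
  {"hand":45,"dp":[-0.36,0.14,0],"spin":0},
  {"hand":45,"dp":[-0.54,0.21,0],"spin":0},
  {"hand":45,"dp":[-0.7,0.28,0],"spin":0},
  {"hand":45,"dp":[-0.85,0.34,0],"spin":0},
  {"hand":45,"dp":[-1.0,0.4,0],"spin":0},
  {"hand":45,"dp":[-1.0,0.4,0],"spin":0},
  {"hand":45,"dp":[-1.0,0.4,0],"spin":0},
])

```text
time: 42.0
ee_pos: [0.5579, -0.3025, 0.2206]
eef_rot: [0.725, 0.688, 0.0, -0.001]
ft_force: [-0.0, 1.3, 0.0]
width: 0.0514
grip_force: 12.0
```

```bash
python3 -c "
from h import *
go((.584,-.388,.22,87))"
```

```text
t 42.0 at [ 0.5579 -0.3025  0.2206] yaw 87.0 w 0.0514
(0.584, -0.388, 0.22, 87) dp [-0.336  0.122  0.002] spin -0.0001
```

Request:
carry_out([
  {"hand":45,"dp":[-0.18,0.1,0],"spin":0},
  {"hand":45,"dp":[-0.336,0.122,0],"spin":0},
  {"hand":45,"dp":[-0.336,0.122,0],"spin":0},
  {"hand":45,"dp":[-0.336,0.122,0],"spin":0},
  {"hand":45,"dp":[-0.336,0.122,0],"spin":0},
])

```text
time: 42.5
ee_pos: [0.5847, -0.3858, 0.2213]
eef_rot: [0.724, 0.689, 0.001, -0.0]
ft_force: [0.3, 0.4, -0.6]
width: 0.0514
grip_force: 12.0
```

```bash
python3 - <<'E'
from h import *
p,s=jar('w15')
go((p[0],p[1],.075,87.0))
E
```

```text
ell [320.  130.9] diam mm [57.1 59.3] centre [ 0.5817 -0.3161]
t 42.5 at [ 0.5847 -0.3859  0.2214] yaw 87.2 w 0.0517
(np.float64(0.5816845421018584), np.float64(-0.316074184760624), 0.075, 87.0) dp [ 0.278 -0.027  0.586] spin 0.001
```

Request:
carry_out([
  {"hand":45,"dp":[0.15,-0.027,0.1],"spin":0},
  {"hand":45,"dp":[0.278,-0.027,0.25],"spin":0},
  {"hand":45,"dp":[0.278,-0.027,0.4],"spin":0},
  {"hand":45,"dp":[0.278,-0.027,0.53],"spin":0},
  {"hand":45,"dp":[0.278,-0.027,0.586],"spin":0},
  {"hand":45,"dp":[0.278,-0.027,0.586],"spin":0},
  {"hand":45,"dp":[0.278,-0.027,0.586],"spin":0},
  {"hand":45,"dp":[0.278,-0.027,0.586],"spin":0},
])

```text
time: 43.35
ee_pos: [0.582, -0.319, 0.0764]
eef_rot: [0.725, 0.688, 0.001, 0.002]
ft_force: [0.0, -0.6, -0.3]
width: 0.0516
grip_force: 12.0
```

```bash
python3 - <<'E'
from h import *
go((.5817,-.3161,.046,87.3))
E
```

```text
t 43.4 at [ 0.582  -0.319   0.0764] yaw 87.0 w 0.0516
(0.5817, -0.3161, 0.046, 87.3) dp [ 0.012 -0.002  0.121] spin -0.0016
```

Request:
carry_out([
  {"hand":45,"dp":[0.011,-0.001,0.05],"spin":0},
  {"hand":45,"dp":[0.011,-0.001,0.05],"spin":0},
  {"hand":45,"dp":[0.011,-0.001,0.08],"spin":0},
  {"hand":45,"dp":[0.011,-0.001,0.11],"spin":0},
  {"hand":45,"dp":[0.011,-0.001,0.12],"spin":0},
  {"hand":45,"dp":[0.011,-0.001,0.12],"spin":0},
])

```text
time: 43.95
ee_pos: [0.5809, -0.3161, 0.0454]
eef_rot: [0.725, 0.688, -0.0, 0.0]
ft_force: [-5.4, 1.6, 14.8]
width: 0.0513
grip_force: 19.8
```

Request:
carry_out([
  {"hand":60,"dp":[0,0,0],"spin":0},
  {"hand":60,"dp":[0,0,0],"spin":0},
  {"hand":60,"dp":[0,0,0],"spin":0},
  {"hand":60,"dp":[0,0,-0.04],"spin":0},
  {"hand":75,"dp":[0,0,-0.12],"spin":0},
  {"hand":75,"dp":[0,0,-0.32],"spin":0},
  {"hand":75,"dp":[-0.15,0,-0.5],"spin":0},
  {"hand":75,"dp":[-0.28,0,-0.66],"spin":0},
  {"hand":75,"dp":[-0.28,0,-0.66],"spin":0},
  {"hand":75,"dp":[-0.28,0,-0.66],"spin":0},
  {"hand":75,"dp":[-0.28,0,-0.66],"spin":0},
])

```text
time: 45.05
ee_pos: [0.577, -0.3841, 0.2074]
eef_rot: [0.725, 0.689, 0.0, -0.001]
ft_force: [-0.7, -0.5, -1.1]
width: 0.0748
grip_force: 0.0
```

```bash
python3 -c "
from h import *
c=(.5817,-.3161)
lidded('w16',c);im,s=shot('wrist');tilt('wrist',im,c,s)
im,_=shot('scene','scene9');tilt('scene',im,c)
go((*c,.1,87.3),(*c,.015,87.3))"
```

```text
disc [ 0.5826 -0.3159] R mm 20.2
wrist seen [array([187.2, 182.9]), array([211.8, 219.3]), np.float64(2.3)] level [array([185.7, 182.8]), array([213.5, 220.4]), np.float64(1.4)]
scene seen [array([181.1, 180.6]), array([38.6, 73.7]), np.float64(77.3)] level [array([184.2, 182.4]), array([41.3, 76. ]), np.float64(77.3)]
t 45.2 at [ 0.577  -0.3839  0.2073] yaw 87.1 w 0.0747
(0.5817, -0.3161, 0.1, 87.3) dp [0.271 0.006 0.43 ] spin -0.001
(0.5817, -0.3161, 0.015, 87.3) dp [0.27  0.007 0.77 ] spin -0.001
```

Request:
carry_out([
  {"hand":80,"dp":[0.15,0.007,0.1],"spin":0},
  {"hand":80,"dp":[0.27,0.007,0.2],"spin":0},
  {"hand":80,"dp":[0.27,0.007,0.35],"spin":0},
  {"hand":80,"dp":[0.27,0.007,0.5],"spin":0},
  {"hand":80,"dp":[0.27,0.007,0.65],"spin":0},
  {"hand":80,"dp":[0.27,0.007,0.74],"spin":0},
  {"hand":80,"dp":[0.27,0.007,0.77],"spin":0},
  {"hand":80,"dp":[0.27,0.007,0.77],"spin":0},
  {"hand":50,"dp":[0.27,0.007,0.77],"spin":0},
  {"hand":50,"dp":[0.27,0.007,0.77],"spin":0},
  {"hand":50,"dp":[0.27,0.007,0.77],"spin":0},
  {"hand":50,"dp":[0.27,0.007,0.77],"spin":0},
  {"hand":50,"dp":[0.27,0.007,0.77],"spin":0},
  {"hand":50,"dp":[0.27,0.007,0.74],"spin":0},
  {"hand":50,"dp":[0.27,0.007,0.64],"spin":0},
  {"hand":50,"dp":[0.27,0.007,0.49],"spin":0},
  {"hand":50,"dp":[0.27,0.007,0.29],"spin":0},
  {"hand":50,"dp":[0.27,0.007,0.09],"spin":0},
  {"hand":50,"dp":[0.27,0.007,0.0],"spin":0},
  {"hand":50,"dp":[0.27,0.007,0.0],"spin":0},
], force=20)

```text
time: 47.2
ee_pos: [0.584, -0.319, 0.2141]
eef_rot: [0.725, 0.688, 0.001, 0.003]
ft_force: [-0.1, -0.1, -1.6]
width: 0.0585
grip_force: 20.0
```

```bash
python3 -c "
from h import *
go((.5747,.0436,.2,87))"
```

```text
t 47.2 at [ 0.584  -0.319   0.2141] yaw 87.0 w 0.0585
(0.5747, 0.0436, 0.2, 87) dp [ 1.447 -0.113  0.051] spin 0.0
```

Request:
carry_out([
  {"hand":50,"dp":[0.15,-0.01,0],"spin":0},
  {"hand":50,"dp":[0.33,-0.03,0],"spin":0},
  {"hand":50,"dp":[0.51,-0.04,0],"spin":0},
  {"hand":50,"dp":[0.69,-0.05,0],"spin":0},
  {"hand":50,"dp":[0.85,-0.07,0],"spin":0},
  {"hand":50,"dp":[1.0,-0.08,0],"spin":0},
])

```text
time: 47.8
ee_pos: [0.5742, -0.0655, 0.2078]
eef_rot: [0.725, 0.689, -0.001, -0.001]
ft_force: [0.5, 0.0, -1.1]
width: 0.0581
grip_force: 20.0
```

Request:
carry_out([
  {"hand":50,"dp":[0.15,-0.01,0],"spin":0},
  {"hand":50,"dp":[0.3,-0.02,0],"spin":0},
  {"hand":50,"dp":[0.44,-0.033,0.05],"spin":0},
  {"hand":50,"dp":[0.44,-0.033,0.2],"spin":0},
  {"hand":50,"dp":[0.44,-0.033,0.35],"spin":0},
  {"hand":50,"dp":[0.44,-0.033,0.35],"spin":0},
  {"hand":50,"dp":[0.44,-0.033,0.35],"spin":0},
])

```text
time: 48.5
ee_pos: [0.5723, 0.0425, 0.1213]
eef_rot: [0.725, 0.688, -0.001, -0.001]
ft_force: [0.4, -0.1, -0.2]
width: 0.058
grip_force: 20.0
```

```bash
python3 -c "
from h import *
go((.5747,.0436,.0225,87))"
```

```text
t 48.5 at [0.5723 0.0425 0.1213] yaw 87.0 w 0.058
(0.5747, 0.0436, 0.0225, 87) dp [0.005 0.01  0.395] spin 0.0
```

Request:
carry_out([
  {"hand":50,"dp":[0.004,0.005,0.15],"spin":0},
  {"hand":50,"dp":[0.004,0.005,0.26],"spin":0},
  {"hand":50,"dp":[0.004,0.005,0.34],"spin":0},
  {"hand":50,"dp":[0.004,0.005,0.38],"spin":0},
  {"hand":50,"dp":[0.004,0.005,0.395],"spin":0},
  {"hand":50,"dp":[0.004,0.005,0.395],"spin":0},
  {"hand":50,"dp":[0.004,0.005,0.395],"spin":0},
  {"hand":66,"dp":[0.004,0.005,0.395],"spin":0},
  {"hand":66,"dp":[0.004,0.005,0.395],"spin":0},
  {"hand":66,"dp":[0.004,0.005,0.395],"spin":0},
  {"hand":66,"dp":[0.004,0.005,0.395],"spin":0},
  {"hand":66,"dp":[0.004,0.005,0.3],"spin":0},
  {"hand":66,"dp":[0.004,0.005,0.15],"spin":0},
  {"hand":66,"dp":[0.004,0.005,-0.05],"spin":0},
  {"hand":75,"dp":[-0.1,0.05,-0.25],"spin":0},
  {"hand":60,"dp":[-0.25,0.15,-0.4],"spin":0},
  {"hand":60,"dp":[-0.4,0.25,-0.45],"spin":0},
  {"hand":60,"dp":[-0.42,0.35,-0.45],"spin":0},
  {"hand":60,"dp":[-0.42,0.35,-0.45],"spin":0},
  {"hand":60,"dp":[-0.42,0.35,-0.45],"spin":0},
])

```text
time: 50.5
ee_pos: [0.6548, -0.0667, 0.2334]
eef_rot: [0.725, 0.688, -0.0, -0.001]
ft_force: [0.4, -0.2, 0.3]
width: 0.0599
grip_force: 0.0
```

```bash
python3 - <<'E'
from h import *
im,s=shot('wrist','w17');im2,_=shot('scene','scene10');im3,_=shot('side','side10')
def c(i,a,b,x,y): return cv2.resize(i[b:y,a:x],(400,300))
v=np.vstack([np.hstack([c(im2,220,230,420,380),c(im3,150,160,350,310)]),np.hstack([c(im,160,0,640,360),c(im2,0,0,640,480)])])
cv2.imwrite('pics/v17.png',v[:,:,::-1])
go((.69,.004,.15,87),(.69,.004,.086,87))
E
```

```text
t 50.6 at [ 0.6542 -0.0656  0.234 ] yaw 87.1 w 0.0603
(0.69, 0.004, 0.15, 87) dp [0.285 0.129 0.336] spin 0.0006
(0.69, 0.004, 0.086, 87) dp [0.285 0.129 0.592] spin 0.0006
```

View pics/v17.png

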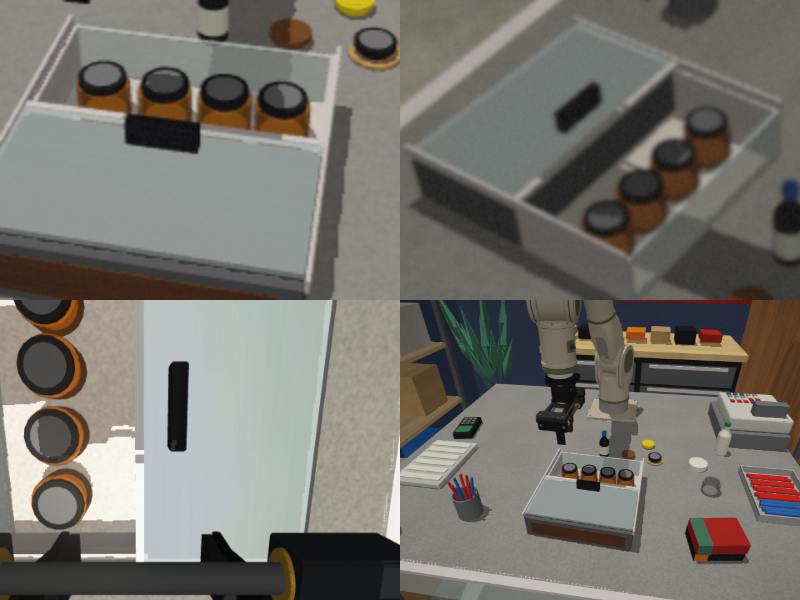

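All four lidded jars stand upright and level in the case, and the bystanders are untouched. Next I'll locate the handle and shut the top.

```bash
python3 - <<'E'
from h import *
im,s=shot('wrist')
m=(cv2.cvtColor(im,cv2.COLOR_RGB2GRAY)<50).astype(np.uint8);m[255:]=0
for c in cv2.findContours(m,cv2.RETR_EXTERNAL,cv2.CHAIN_APPROX_NONE)[0]:
    r=cv2.minAreaRect(c)
    if cv2.contourArea(c)>1200 and max(r[1])>2.5*min(r[1]): 
        p=plane('wrist',r[0],.1,s);print(r,p)
        go((p[0],p[1],.15,87),(p[0],p[1],.086,87))
E
```

```text
((373.852294921875, 128.97874450683594), (23.18121337890625, 106.31511688232422), 1.060911774635315) [0.68871366 0.00340296 0.1       ]
t 50.7 at [ 0.6542 -0.0657  0.2341] yaw 87.1 w 0.0601
(np.float64(0.6887136643070493), np.float64(0.003402956456111045), 0.15, 87) dp [0.283 0.124 0.336] spin 0.0006
(np.float64(0.6887136643070493), np.float64(0.003402956456111045), 0.086, 87) dp [0.283 0.124 0.592] spin 0.0006
```

Request:
carry_out([
  {"hand":50,"dp":[0.15,0.06,0.0],"spin":0},
  {"hand":50,"dp":[0.283,0.124,0.1],"spin":0},
  {"hand":50,"dp":[0.283,0.124,0.25],"spin":0},
  {"hand":50,"dp":[0.283,0.124,0.4],"spin":0},
  {"hand":50,"dp":[0.283,0.124,0.52],"spin":0},
  {"hand":50,"dp":[0.283,0.124,0.592],"spin":0},
  {"hand":50,"dp":[0.283,0.124,0.592],"spin":0},
  {"hand":50,"dp":[0.283,0.124,0.592],"spin":0},
  {"hand":5,"dp":[0.283,0.124,0.592],"spin":0},
  {"hand":5,"dp":[0.283,0.124,0.592],"spin":0},
  {"hand":5,"dp":[0.283,0.124,0.592],"spin":0},
  {"hand":5,"dp":[0.283,0.124,0.592],"spin":0},
  {"hand":5,"dp":[0.283,0.124,0.592],"spin":0},
  {"hand":5,"dp":[0.283,0.124,0.592],"spin":0},
], force=15)

```text
time: 52.1
ee_pos: [0.6892, 0.0022, 0.0862]
eef_rot: [0.725, 0.688, -0.0, -0.0]
ft_force: [-0.8, -0.1, 1.1]
width: 0.0141
grip_force: 15.0
```

Request:
carry_out([
  {"hand":5,"dp":[0,-0.05,0],"spin":0},
  {"hand":5,"dp":[0,-0.12,0],"spin":0},
  {"hand":5,"dp":[0,-0.19,0],"spin":0},
  {"hand":5,"dp":[0,-0.26,0],"spin":0},
  {"hand":5,"dp":[0,-0.33,0],"spin":0},
  {"hand":5,"dp":[0,-0.4,0],"spin":0},
  {"hand":5,"dp":[0,-0.47,0],"spin":0},
  {"hand":5,"dp":[0,-0.53,0],"spin":0},
  {"hand":5,"dp":[0,-0.57,0],"spin":0},
  {"hand":5,"dp":[0,-0.585,0],"spin":0},
  {"hand":5,"dp":[0,-0.59,0],"spin":0},
])

```text
time: 53.2
ee_pos: [0.5422, 0.0095, 0.0861]
eef_rot: [0.725, 0.688, -0.0, 0.0]
ft_force: [2.2, -2.9, -1.7]
width: 0.0139
grip_force: 15.0
```

Request:
carry_out([
  {"hand":5,"dp":[0,-0.008,0],"spin":0},
  {"hand":5,"dp":[0,-0.016,0],"spin":0},
  {"hand":5,"dp":[0,-0.016,0],"spin":0},
  {"hand":5,"dp":[0,-0.016,0],"spin":0},
])

```text
time: 53.6
ee_pos: [0.5394, 0.0096, 0.0861]
eef_rot: [0.725, 0.688, 0.001, 0.001]
ft_force: [7.1, -4.5, -5.1]
width: 0.014
grip_force: 15.0
```

Request:
carry_out([
  {"hand":5,"dp":[0,-0.006,0],"spin":0},
  {"hand":5,"dp":[0,-0.01,0],"spin":0},
  {"hand":5,"dp":[0,-0.01,0],"spin":0},
])

```text
time: 53.9
ee_pos: [0.5393, 0.0097, 0.0862]
eef_rot: [0.726, 0.688, 0.003, 0.002]
ft_force: [21.9, -3.7, -18.2]
width: 0.0141
grip_force: 15.0
```

At the stop: 22 N with no movement. I'll relax, release, lift away and check.

Request:
carry_out([
  {"hand":5,"dp":[0,0.012,0],"spin":0},
  {"hand":5,"dp":[0,0.012,0],"spin":0},
  {"hand":30,"dp":[0,0.012,0],"spin":0},
  {"hand":30,"dp":[0,0.012,0],"spin":0},
  {"hand":30,"dp":[0,0.012,0],"spin":0},
  {"hand":30,"dp":[0,0.012,-0.05],"spin":0},
  {"hand":40,"dp":[0,0.012,-0.2],"spin":0},
  {"hand":60,"dp":[0,0.012,-0.4],"spin":0},
  {"hand":60,"dp":[-0.2,0.012,-0.55],"spin":0},
  {"hand":60,"dp":[-0.4,0.012,-0.6],"spin":0},
  {"hand":60,"dp":[-0.4,0.012,-0.6],"spin":0},
  {"hand":60,"dp":[-0.4,0.012,-0.6],"spin":0},
])

```text
time: 55.1
ee_pos: [0.5335, -0.0924, 0.2376]
eef_rot: [0.727, 0.687, 0.0, 0.001]
ft_force: [-0.3, 0.3, -0.2]
width: 0.0589
grip_force: 0.0
```

```bash
python3 - <<'E'
from h import *
im,s=shot('wrist','w18');im2,_=shot('scene','scene11');im3,_=shot('side','side11')
def c(i,a,b,x,y): return cv2.resize(i[b:y,a:x],(400,300))
v=np.vstack([np.hstack([c(im2,220,230,420,380),c(im3,150,160,350,310)]),np.hstack([c(im,100,0,580,360),c(im2,0,0,640,480)])])
cv2.imwrite('pics/v18.png',v[:,:,::-1])
m=(cv2.cvtColor(im,cv2.COLOR_RGB2GRAY)<50).astype(np.uint8);m[255:]=0
for c in cv2.findContours(m,cv2.RETR_EXTERNAL,cv2.CHAIN_APPROX_NONE)[0]:
    r=cv2.minAreaRect(c)
    if cv2.contourArea(c)>800: print(r,plane('wrist',r[0],.1,s))
E
```

```text
((150.60604858398438, 97.03422546386719), (53.9665412902832, 50.44937515258789), 8.426969528198242) [0.41815632 0.005798   0.1       ]
((328.0, 77.5), (111.0, 20.0), 90.0) [0.53926228 0.01142442 0.1       ]
```

View pics/v18.png

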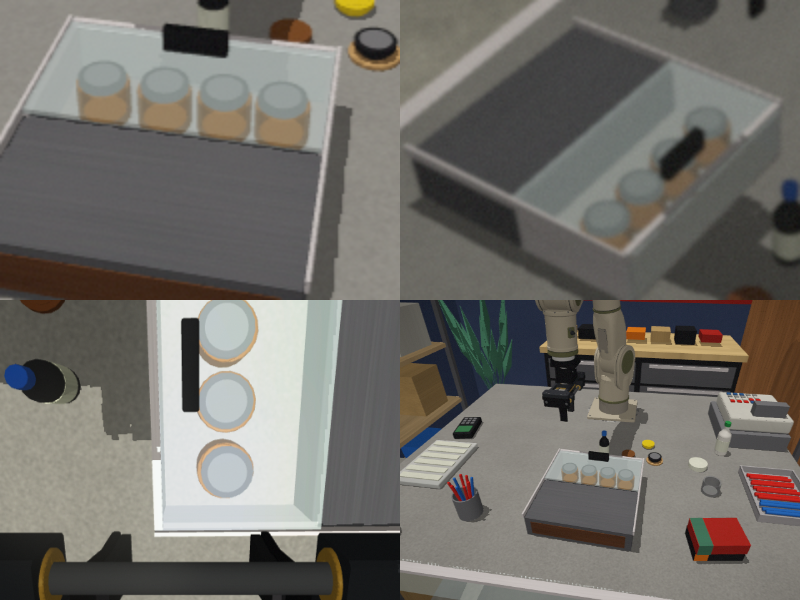

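The top is fully shut: the handle moved 150 mm, from x 0.689 to 0.539. The four lidded jars stand upright under the glass and the bystanders are untouched, so I'm handing in.

```bash
python3 -c "
from bench import *
print(close_job())"
```

```text
the job is handed in; nothing more can be done
None
```

The job is handed in: the last images show all four jars lidded, level and upright in the front compartment, the glass top slid fully shut, and the bottles and tape untouched.

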